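# Temperature-check the canisters and load the cold well

## Task

Open the cold well: turn both turn buttons fully off its cover, lift the cover out and lay it squarely on the drying mat. Next take the infrared thermometer from its cradle and check every canister on the table one after another, tallest first, by pointing the lens square at the middle of the canister's paper label from about 75 mm and holding it still there for a good second. Put the thermometer back in its cradle the way it lay, stand all the canisters upright on the well's floor, and leave the other kitchenware where it is.

Things in the scene. Friction and masses are not known exactly. Their poses are not given: they have to be found in the camera images.
- well: Fixed cold well: a low aluminium tub on the work surface, outside 190 (x) x 282 (y) x 50 mm high. Origin: centre of its underside; z up, y along its long side. Inside, under the cover, a clear space 108 (x) x 250 (y) mm with its flat floor 8 mm above the origin and its rim 50 mm above the origin. The two long rims are 32 mm wide and carry the turn buttons.
- button_near (a joint): Turn button at the middle of the well's long rim on its -x side, pivot at well (-79, 0) mm, upright axis. rad: 0 = its steel bar (12 mm wide, 7 mm high, reaching 34 mm from the pivot) points to well +x and lies over the cover's edge; it turns counter-clockwise seen from above (bar swings towards well +y) up to a stop at 1.57 = along the rim, clear of the cover (clear from 1.3 on). It stays where it is left (light friction, 0.04 N m).
- button_near_grip (a point): Middle of the upright grip fin on that button, on the pivot axis, 19 mm above the rim. The fin is 10 mm thick and 30 mm long, its top 27 mm above the rim. Axes turn with the button: x along the fin and the bar, so grip across y; z up.
- button_far (a joint): The same turn button on the well's +x long rim, pivot at well (+79, 0) mm. rad: 0 = bar points to well -x over the cover; turns counter-clockwise seen from above (bar swings towards well -y) to a stop at 1.57, clear of the cover from 1.3 on.
- button_far_grip (a point): Middle of its grip fin, same shape and axes as the near one (x along the fin, pointing along the bar; z up).
- panel: The well's cover: loose flat steel panel 122 (x) x 258 (y) x 6 mm, 0.4 kg; origin at the centre of its underside, z up. It lies recessed in the well's frame (2 mm play each side, its top flush with the rim), held down by the turn buttons.
- panel_handle (a point): Middle of the handle bar on the cover, 33 mm above its underside: black bar 16 mm wide (panel x), 80 mm long (panel y), 14 mm high, standing on two short feet above the cover's centre (17 mm free below the bar). Axes of the panel.
- mat: Drying mat, fixed black rubber, 310 (x) x 180 (y) x 4 mm. Origin: centre of its underside; x along its long side. The cover is to lie with its long side along the mat's long side.
- cradle: Fixed grey plastic cradle of the thermometer: base 110 (x) x 70 (y) x 8 mm and two upright U saddles at x = -34 and +34 mm, each 12 mm thick (x), seat 60 mm above the origin (the origin is the centre of its underside), with cheeks up to 74 mm leaving a slot 34 mm wide (y). The thermometer's handle lies along x, its head beyond the +x end; its handle centre then is 73 mm above the cradle's origin.
- wand: Infrared thermometer, loose, 0.16 kg: black straight handle 110 (x) x 24 (y) x 26 (z) mm, and a grey head, 46 x 26 x 28 mm, at the handle's +x end, bent 45 degrees down. Origin and axes as for wand_grip.
- wand_grip (a point): Centre of the thermometer's handle; x along the handle towards the head, z up as it lies in the cradle. Grip across y here, between the saddles (56 mm free between them).
- wand_nose (a point): Centre of the thermometer's lens, at the end of its head: 88.3 mm ahead of (x) and 30.3 mm below (z) the handle's centre in the wand's axes. Its own x axis is the beam, outward from the lens, 45 degrees below the handle's direction; with the handle level, the beam points forward and 45 degrees down.
- can_tall_mid (a point): The tallest canister (may be absent): loose steel block-shaped canister, 56 (x) x 44 (y) x 92 mm high, about 0.25 kg, with a weighted foot. This point is half-way up (46 mm above its underside), at the middle of its footprint; z up. Its top is flat from x = -28 to -8 mm, then slopes 45 degrees down to the +x face, which is 56 mm high. Grip it across y (44 mm) from above.
- label_tall (a point): Centre of the white paper label (40 x 34 mm) on the sloping face of the tallest canister, 74 mm above its underside and 10 mm towards +x. Its z axis is the outward normal (45 degrees up, towards the canister's +x); x points down the slope.
- can_mid_mid (a point): The middle canister (may be absent): loose steel block-shaped canister, 56 (x) x 44 (y) x 76 mm high, about 0.25 kg, with a weighted foot. This point is half-way up (38 mm above its underside), at the middle of its footprint; z up. Its top is flat from x = -28 to -8 mm, then slopes 45 degrees down to the +x face, which is 40 mm high. Grip it across y (44 mm) from above.
- label_mid (a point): Centre of the white paper label (40 x 34 mm) on the sloping face of the middle canister, 58 mm above its underside and 10 mm towards +x. Its z axis is the outward normal (45 degrees up, towards the canister's +x); x points down the slope.
- can_short_mid (a point): The shortest canister (may be absent): loose steel block-shaped canister, 56 (x) x 44 (y) x 60 mm high, about 0.25 kg, with a weighted foot. This point is half-way up (30 mm above its underside), at the middle of its footprint; z up. Its top is flat from x = -28 to -8 mm, then slopes 45 degrees down to the +x face, which is 24 mm high. Grip it across y (44 mm) from above.
- label_short (a point): Centre of the white paper label (40 x 34 mm) on the sloping face of the shortest canister, 42 mm above its underside and 10 mm towards +x. Its z axis is the outward normal (45 degrees up, towards the canister's +x); x points down the slope.
- bowl: Bystander: steel bowl, 70 mm wide, 35 mm high. Leave it alone.
- shaker: Bystander: steel shaker, 42 mm wide, 75 mm high. Leave it alone.
- oil: Bystander: white bottle, 60 mm wide, 110 mm high. Leave it alone.
There are look-alikes about, which are no part of the job. What is shaped like the cradle but purple or red is not meant.

How it is judged:
By the outcome, as a careful person would: the job done as asked, in the order asked, and still so for the second after the job is handed in, with the robot touching nothing.
Of can_tall, can_mid, can_short only 2 to 3 are there at a start; the rules pass over those that are not, and their reading is None.
At some moment in a run one of can_tall, can_mid, can_short may be knocked a few centimetres aside while the robot is not near it.
It also fails if it takes over 200 s, if anything falls off the work surface, if the arm or the gripper's body presses on something with over 40 N, if the wrist force passes 120 N, or if a joint passes its speed limit or range.

## Robot

A 6-joint arm with a two-finger parallel gripper is mounted at the origin on the work surface. World frame = base frame: x ahead of the robot, y to its left, z up, the work surface at z = 0. Lengths are in mm, angles in degrees, forces in N, time in s.
With the tool pointing down it reaches from about 300 to 850 mm from the base axis. Payload 4.2 kg.
Tool frame: the origin (TCP) lies between the finger pads; the fingertips stand 19 mm ahead of it and the grasp point (between the pads) is the TCP (env.tips_ahead is the distance from the TCP to the fingertips, in mm); z points along the fingers, y is the direction in which the jaws open and shut (so a half turn about z gives the same grasp; the last joint's range is limited). The gripper opens to 91 mm and grips with 3 to 60 N. Pads are 32 mm wide; open, the fingers measure 118 mm over their backs; the gripper's body (76 mm by 178 mm) begins 60 mm behind the grasp point.
Start: joints at [65.145, 18.312, 89.639, -0, 72.044, -1.146], TCP at [231.206, 526.484, 232.976] pointing down, gripper open.
Joint ranges: [-177.97, 177.97], [-48.28, 115.42], [12.27, 149.76], [-77.06, 257.06], [2.81, 150.46], [-146.56, 146.56]. Speed limits (degrees/s): [147.25, 147.25, 180, 180, 180, 180].

## Interface

Orientations are given as [roll, pitch, yaw] about the fixed x, y, z axes, in that order (R = Rz(yaw) Ry(pitch) Rx(roll)).
In Python, from workcell import telemetry, viewer, job_done, env gives the robot as it stands. The module is installed in compiled form; this text tells all that it offers.
- The arm moves only by the shell command python3 -m jog 'ROWS' [FORCE]. ROWS is JSON, a list of rows, each a list of 3 entries, a list of its own where there are three numbers: the shift along the tool's x, y, z in cm, then the turn about the tool's z in degrees, then the opening, from 0 (shut) to 1 (fully open). A call has 1 to 10 rows; each row shifts and turns the pose as measured when the row begins, along the tool's axes as they then stand; what a row does not reach is not made up. A row lasts 1/8 s, in which the tool goes at most 62.5 mm and 10.7 degrees, less where a joint would pass 70% of its speed; a pose out of reach is approached as far as the arm can. A call is refused whole if a number of a shift passes 6.25 or a number of a turn 10.7, either way. A call with a gripper value outside its range is refused whole. The fingers move at their own pace and stop on an object; FORCE is the grip in N (left out, the last holds). Time passes only in rows, so rows that do not move let the fingers close. It gives the time, the measured TCP pose, the force and the opening at its end, in the units of the state.
- telemetry.state(): the state, without advancing time (a new reading comes with each control period).
- viewer.grab_frame(name): name is "scene" or "top" or "wrist"; returns a dict with "color" (400x640x3 uint8, red, green, blue), "K" (3x3 intrinsics, pixels), "rvec" (rotation vector, rad) and "tvec" (3), from world to camera coordinates, as OpenCV has them. Camera axes: x right, y down, z forward; pixel columns grow to the right and rows downward; lengths in mm; the calibration is good to about 2 mm. A picture is of the moment at which its call begins. There is no depth.
- job_done(): hands the job in, once; it reports no verdict.
The state is a dict: "time_s": time; "qpos": joint angles; "qvel": joint speeds; "effort": joint torques, N m; "ee_pos": TCP position; "ee_rot": TCP orientation; "force": force on the tool from outside, world axes, zero at the start; "torque": the same for the moment, N m; "gripper_width": finger opening in mm.
Only numpy, scipy, OpenCV 4.12 (cv2) and the standard library are available. Lean on these libraries where they do the work, as an engineer would, in place of code of your own. Each camera call takes 0.05 s, during which the arm holds its last target. There are 200 camera calls.

## Working session

There is one attempt and no reset: what is moved stays moved. The work goes in short steps, Python scripts to look and compute and a shell command to move; the robot and the scene stay as the last step left them, time stands still between calls to the robot, and variables do not carry over. Pictures are saved under pics/ and viewed, about 12 in all and at most 16, crops included, and the job is handed in when it is done.

```bash
mkdir -p pics; ls; cat > h.py <<'E'
import numpy as np, cv2
from scipy.spatial.transform import Rotation as R
from workcell import telemetry, viewer, env
def grab(n,f=None):
    g=viewer.grab_frame(n)
    if f: cv2.imwrite('pics/'+f+'.png',g['color'][:,:,::-1])
    np.save('/tmp/'+n+'.npy',g,allow_pickle=True); return g
def load(n): return np.load('/tmp/'+n+'.npy',allow_pickle=True).item()
def ray(g,uv):
    M=cv2.Rodrigues(np.array(g['rvec'],float))[0]; t=np.array(g['tvec'],float).ravel()
    d=M.T@np.linalg.inv(g['K'])@np.array([uv[0],uv[1],1.]); return -M.T@t,d/np.linalg.norm(d)
def onz(g,uv,z):
    c,d=ray(g,uv); return c+d*(z-c[2])/d[2]
def proj(g,p):
    return cv2.projectPoints(np.array(p,float).reshape(-1,3),np.array(g['rvec'],float),np.array(g['tvec'],float),np.array(g['K'],float),None)[0].reshape(-1,2)
E
python3 - <<'E'
from h import *
for n in ['scene','top']:
    g=grab(n,n+'0'); print(n,ray(g,(320,200)),g['K'][0,0])
print(telemetry.state())
E
```

```text
pics
scene (array([1259.72694628, -156.06838582,  632.81594341]), array([-0.77654969,  0.1962517 , -0.59871182])) 384.9387526106641
top (array([328.31205556,  37.98748805, 968.91355606]), array([ 0.19899565, -0.01056981, -0.97994337])) 390.50247664546845
{'time_s': 0.1, 'qpos': array([ 6.51460223e+01,  1.83483890e+01,  8.96993036e+01,  4.65915615e-04,
        7.20442408e+01, -1.14684677e+00]), 'qvel': array([-0.00742709, -0.06138941, -0.21602584,  0.07237041,  0.01681356,
        0.0290246 ]), 'effort': array([-6.44550400e-04, -4.13335168e+01, -2.32508773e+01,  7.27738487e-02,
        4.21751942e-02, -7.49770925e-05]), 'ee_pos': array([231.01380283, 526.09198008, 232.20097543]), 'ee_rot': array([-1.79908094e+02, -2.28294234e-03,  1.56292723e+02]), 'force': array([0.19387554, 0.46174091, 0.21116899]), 'torque': array([ 0.06656506,  0.00230045, -0.01645051]), 'gripper_width': 91.4669270389794}
```

View pics/scene0.png

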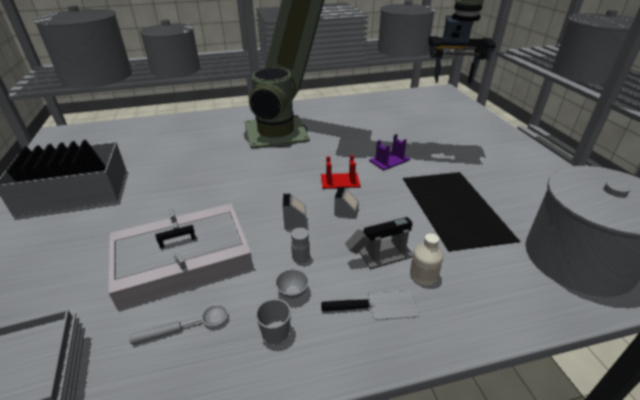

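View pics/top0.png

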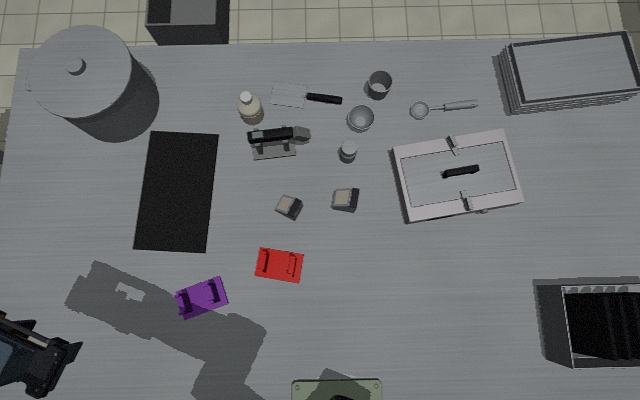

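The scene view shows two canisters, near (293,208) and (346,202). The top view has them at (289,206) and (346,199), the well at (457,175), the mat at (177,192), the wand and cradle at (275,140), and red and purple decoys. I'll zoom in on the work area next.

```bash
python3 - <<'E'
from h import *
t=load('top')['color'][:,:,::-1]; s=load('scene')['color'][:,:,::-1]
a=cv2.resize(t[115:235,230:350],None,fx=4,fy=4,interpolation=3)   # x0=230,y0=115 
b=cv2.resize(s[165:275,270:450],None,fx=4.4,fy=4.4,interpolation=3)[:480]
cv2.imwrite('pics/c1.png',np.hstack([a,b[:, :320]]))
c=cv2.resize(t[120:230,385:530],None,fx=5,fy=5,interpolation=3)
cv2.imwrite('pics/c2.png',c)
# mat
hsv=cv2.cvtColor(t,cv2.COLOR_BGR2HSV)
m=(hsv[...,2]<35).astype(np.uint8); 
for cn in cv2.findContours(m,0,2)[0]:
    if cv2.contourArea(cn)>60: print(cv2.contourArea(cn),cv2.minAreaRect(cn))
g=load('top')
E
```

```text
2382.0 ((32.95223617553711, 363.5684509277344), (83.91204071044922, 64.91466522216797), 13.869686126708984)
150.5 ((18.07868194580078, 319.5344543457031), (39.96736145019531, 11.91004467010498), 23.629377365112305)
4482.0 ((601.5, 326.0), (68.0, 75.0), 90.0)
204.0 ((460.0946044921875, 171.06756591796875), (7.726752281188965, 36.660972595214844), 80.53767395019531)
8090.5 ((175.7952117919922, 191.24063110351562), (71.74052429199219, 122.85857391357422), 6.709836959838867)
373.5 ((270.1400451660156, 134.97999572753906), (12.162235260009766, 44.97199249267578), 81.8698959350586)
205.0 ((323.99560546875, 98.03274536132812), (34.494728088378906, 7.2029218673706055), 7.594643592834473)
```

View pics/c1.png

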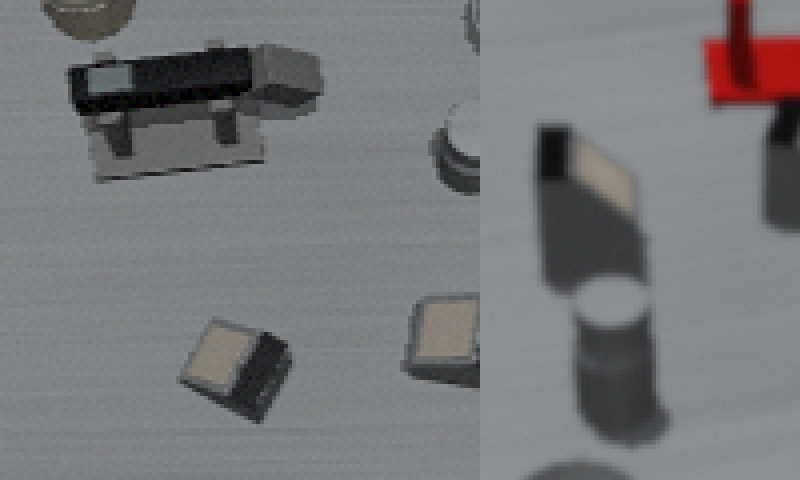

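View pics/c2.png

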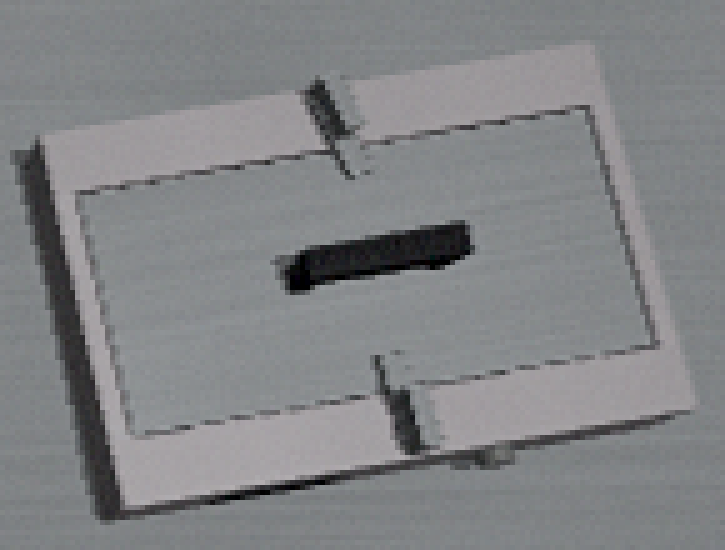

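```bash
cat > meas.py <<'E'
from h import *
def fit(P,dx,dy):
    pass
def labels(g,roi):
    c=cv2.cvtColor(g['color'],cv2.COLOR_RGB2HSV).astype(int); x0,y0,x1,y1=roi
    rgb=g['color'].astype(int); m=((rgb[...,0]-rgb[...,2]>18)&(rgb[...,0]>90)&(rgb[...,0]-rgb[...,1]<40)).astype(np.uint8)
    k=np.zeros_like(m); k[y0:y1,x0:x1]=1; m*=k
    return [(cv2.contourArea(c),cv2.moments(c),cv2.minAreaRect(c),c) for c in cv2.findContours(m,0,2)[0] if cv2.contourArea(c)>15]
def cen(m): return np.array([m['m10']/m['m00'],m['m01']/m['m00']])
def tri(g1,u1,g2,u2):
    c1,d1=ray(g1,u1);c2,d2=ray(g2,u2)
    s=np.linalg.lstsq(np.c_[d1,-d2],c2-c1,rcond=None)[0]; a=c1+d1*s[0];b=c2+d2*s[1]
    return (a+b)/2,np.linalg.norm(a-b)
E
python3 - <<'E'
from meas import *
T=load('top');S=load('scene')
W=np.array([(37,135),(590,42),(692,405),(122,508)])/5-.4+[385,120]
P=np.array([onz(T,p,50) for p in W])[:,:2]; print('well',P.round(1),P.mean(0))
I=np.array([(77,192),(590,107),(658,346),(135,437)])/5-.4+[385,120]
Q=np.array([onz(T,p,50) for p in I])[:,:2]; print('panel',Q.mean(0))
for A in (P,Q):
    e=[A[0]-A[1],A[3]-A[2],A[0]-A[3],A[1]-A[2]]; print([(np.linalg.norm(v).round(1),np.degrees(np.arctan2(v[1],v[0])).round(1)) for v in e])
m=(T['color'].max(2)<35).astype(np.uint8)
for c in cv2.findContours(m,0,2)[0]:
    if cv2.contourArea(c)>6000:
        p=cv2.approxPolyDP(c,5,True).reshape(-1,2); M=np.array([onz(T,q,4)[:2] for q in p]); print('mat',M.round(1).tolist(),M.mean(0)); 
        e=np.diff(np.r_[M,M[:1]],axis=0); print([(np.linalg.norm(v).round(1),np.degrees(np.arctan2(v[1],v[0])).round(1)) for v in e])
lt=labels(T,(230,150,380,240)); ls=labels(S,(270,160,370,240))
for n,l in(('T',lt),('S',ls)):
  for a in l: print(n,a[0],cen(a[1]),a[2])
for a in lt:
  for b in ls: print(cen(a[1]).round(),cen(b[1]).round(),tri(T,cen(a[1]),S,cen(b[1])))
# wand handle top (z known after cradle): top at 86
m=(T['color'].max(2)<40).astype(np.uint8);m[:115]=0;m[150:]=0;m[:,:240]=0;m[:,320:]=0
for c in cv2.findContours(m,0,2)[0]:
    if cv2.contourArea(c)>60: print(cv2.boxPoints(cv2.minAreaRect(c)).tolist())
H=np.array([(70,65),(248,48),(250,88),(76,110)])/4-.375+[230,115]
print('handle',[onz(T,p,86)[:2].round(1).tolist() for p in H])
B=np.array([(97,181),(264,161)])/4-.375+[230,115]
print('cradlebase',[onz(T,p,0)[:2].round(1).tolist() for p in B])
C=np.array([(250,48),(320,53),(322,75),(255,90)])/4-.375+[230,115]
E
```

```text
well [[ 645.6 -153. ]
 [ 688.  -431.8]
 [ 502.6 -458.6]
 [ 458.9 -181.9]] [ 573.76161234 -306.29341736]
panel [ 573.63508939 -308.73243497]
[(np.float64(282.0), np.float64(98.7)), (np.float64(280.1), np.float64(99.0)), (np.float64(188.9), np.float64(8.8)), (np.float64(187.4), np.float64(8.2))]
[(np.float64(259.7), np.float64(98.5)), (np.float64(258.4), np.float64(98.7)), (np.float64(124.4), np.float64(9.1)), (np.float64(123.4), np.float64(8.5))]
mat [[718.6, 466.0], [414.1, 490.4], [400.4, 315.3], [703.6, 292.7]] [559.16577332 391.07743349]
[(np.float64(305.5), np.float64(175.4)), (np.float64(175.6), np.float64(-94.5)), (np.float64(304.0), np.float64(-4.3)), (np.float64(174.0), np.float64(85.0))]
S 32.0 [297.984375 204.796875] ((297.8800048828125, 204.66000366210938), (11.80000114440918, 4.0), 36.869895935058594)
S 48.0 [350.46875 199.40625] ((350.5, 199.0), (13.435027122497559, 4.949747562408447), 45.0)
[[246.94798278808594, 132.16184997558594], [291.43353271484375, 125.31791687011719], [294.28900146484375, 143.8786163330078], [249.803466796875, 150.72254943847656]]
handle [[680.5, 199.1], [688.9, 92.4], [663.5, 91.4], [652.0, 195.1]]
cradlebase [[634.8, 196.2], [645.9, 88.0]]
```

```bash
cat > lab.py <<'E'
from meas import *
def labs(g,roi,sc=1):
    x0,y0,x1,y1=roi; rgb=g['color'][y0:y1,x0:x1].astype(int)
    m=((rgb[...,0]-rgb[...,2]>12)&(rgb[...,0]>90)&(rgb[...,0]-rgb[...,2]<60)).astype(np.uint8)
    out=[]
    for c in cv2.findContours(m,0,2)[0]:
        if cv2.contourArea(c)>20: out.append((cv2.contourArea(c),cen(cv2.moments(c))+[x0,y0],cv2.boxPoints(cv2.minAreaRect(c))+[x0,y0]))
    return out
E
python3 - <<'E'
from lab import *
T=load('top');S=load('scene')
lt=labs(T,(230,170,380,230)); ls=labs(S,(270,160,370,240))
print([ (a[0],a[1].round(1)) for a in lt],[ (a[0],a[1].round(1)) for a in ls])
for a in lt:
  for b in ls: print(a[1].round(),b[1].round(),tri(T,a[1],S,b[1]))
t=T['color'][:,:,::-1]
cv2.imwrite('pics/c3.png',np.hstack([cv2.resize(t[175:225,260:370],None,fx=7,fy=7,interpolation=3)]))
E
```

```text
[(96.0, array([284.1, 203.4])), (124.0, array([341.5, 197.1]))] [(65.0, array([298. , 204.7])), (77.0, array([350.3, 199. ]))]
[284. 203.] [298. 205.] (array([501.4025671 ,  46.83184644,  46.07111752]), np.float64(135.81472493900907))
[284. 203.] [350. 199.] (array([509.8341414 , 114.23908191,  42.57122513]), np.float64(1.422112403512169))
[341. 197.] [298. 205.] (array([519.14204552, -23.94860201,  57.94055919]), np.float64(1.5180976949898515))
[341. 197.] [350. 199.] (array([535.87221209,  37.39866207,  79.18600624]), np.float64(125.60513877792367))
```

View pics/c3.png

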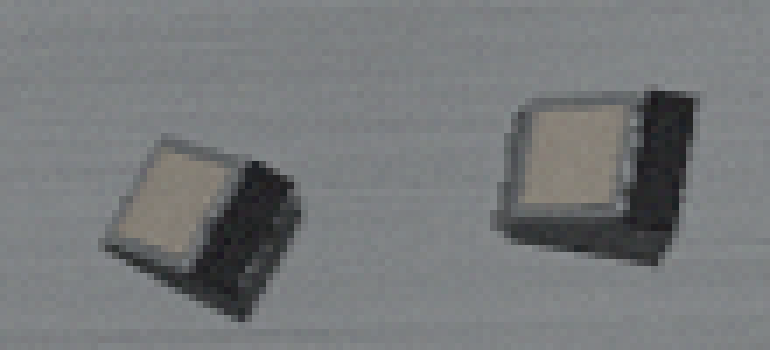

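```bash
python3 - <<'E'
from lab import *
T=load('top')
f=lambda p,z: onz(T,np.array(p)/7-.43+[260,175],z)[:2]
for n,a,b,z in(('short ridge',(247,160),(190,268),60),('short labelR',(231,168),(180,253),50),('short labelL',(172,147),(118,232),33),('mid ridge',(643,92),(628,228),76),('mid back',(697,95),(682,235),76),('mid labL',(530,105),(521,205),46),('mid labR',(632,100),(619,210),70)):
    A,B=f(a,z),f(b,z); d=A-B; print(n,A.round(1),B.round(1),np.linalg.norm(d).round(1),'canx dir',(np.degrees(np.arctan2(d[1],d[0]))+90).round(1))
E
```

```text
short ridge [520.5  87.8] [483.7 107.4] 41.7 canx dir 61.9
short labelR [519.9  93.9] [490.7 111.6] 34.1 canx dir 58.8
short labelL [531.4 115.5] [501.6 134.5] 35.3 canx dir 57.6
mid ridge [537.4 -46.1] [491.2 -39.3] 46.7 canx dir 81.6
mid back [536.  -64.2] [488.4 -57.1] 48.1 canx dir 81.5
mid labL [540.7  -9.6] [505.5  -5.4] 35.4 canx dir 83.2
mid labR [536.1 -42.9] [498.5 -37. ] 38.1 canx dir 81.2
```

```bash
cat > to.py <<'E'
import sys
from h import *
def to(x,y,z,psi):
    s=telemetry.state(); p=s['ee_pos']; M=R.from_euler('xyz',s['ee_rot'],degrees=True).as_matrix()
    a=np.degrees(np.arctan2(M[1,0],M[0,0])); d=M.T@(np.array([x,y,z])-p)/10
    t=-((psi-a+180)%360-180)
    c,si=np.cos(np.radians(psi)),np.sin(np.radians(psi)); w=np.array([x,y,z])-p
    print('t %.2f pos %s psi %.2f | shift cm now-axes %s, turn %.1f, shift after turn [%.2f %.2f %.2f] F %s w %.1f q1 %.0f q6 %.0f'%(s['time_s'],p.round(1),a,d.round(2),t,(c*w[0]+si*w[1])/10,(si*w[0]-c*w[1])/10,-w[2]/10,s['force'].round(1),s['gripper_width'],s['qpos'][0],s['qpos'][5]))
if __name__=='__main__': to(*map(float,sys.argv[1:5]))
E
python3 -m jog '[[[-3.6,-4.2,0],0,1],[[-3.6,-4.2,0],0,1],[[-3.6,-4.2,0],0,1],[[-3.6,-4.2,0],0,1],[[-3.6,-4.2,0],0,1],[[-3.6,-4.2,0],0,1],[[-3.6,-4.2,0],0,1],[[-3.6,-4.2,0],0,1],[[-3.6,-4.2,0],0,1],[[0,0,0],0,1]]' 20
python3 to.py 495.9 -319.4 200 8.7
python3 - <<'E'
from h import *
grab('wrist','w1')
E
```

```text
time_s: 1.35
ee_pos: [379.3, 35.5, 230.2]
ee_rot: [-179.7, 0.1, 156.4]
force: [-0.1, 0.5, -0.3]
gripper_width: 91.2
t 1.35 pos [379.3  35.5 230.2] psi 156.42 | shift cm now-axes [-24.88 -27.85   3.19], turn 147.7, shift after turn [6.16 36.84 3.02] F [-0.1  0.5 -0.3] w 91.2 q1 4 q6 -62
```

View pics/w1.png

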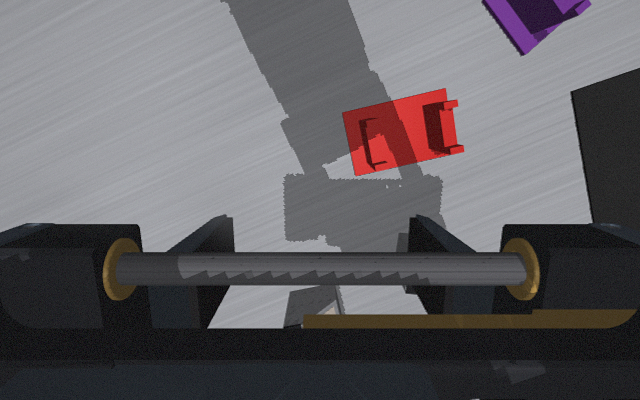

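```bash

python3 -m jog '[[[0,0,0],10.6,0.5],[[0,0,0],10.6,0.5],[[0,0,0],10.6,0.5],[[0,0,0],10.6,0.5],[[0,0,0],10.6,0.5],[[0,0,0],10.6,0.5],[[0,0,0],10.6,0.5],[[0,0,0],10.6,0.5],[[0,0,0],10.6,0.5],[[0,0,0],10.6,0.5]]' >/dev/null
python3 -m jog '[[[0,0,0],10.6,0.5],[[0,0,0],10.6,0.5],[[0,0,0],10.6,0.5],[[0,0,0],10,0.5],[[1,6,0.5],0,0.5],[[1,6,0.5],0,0.5],[[1,6,0.5],0,0.5],[[1,6,0.5],0,0.5],[[1,6,0.5],0,0.5],[[1,6,0.5],0,0.5]]'
python3 -m jog '[[[0,0,0],0,0.5]]' >/dev/null
python3 to.py 495.9 -319.4 150 8.7
python3 - <<'E'
from h import *
grab('wrist','w2');
E
```

```text
time_s: 3.9
ee_pos: [480.0, -281.8, 191.9]
ee_rot: [-179.3, 0.6, 8.3]
force: [1.4, 0.7, -0.1]
gripper_width: 45.6
t 4.03 pos [ 481.5 -283.   190.4] psi 8.24 | shift cm now-axes [0.94 3.86 3.98], turn -0.5, shift after turn [0.87 3.81 4.04] F [ 0.1  0.5 -0.3] w 45.8 q1 -32 q6 50
```

View pics/w2.png

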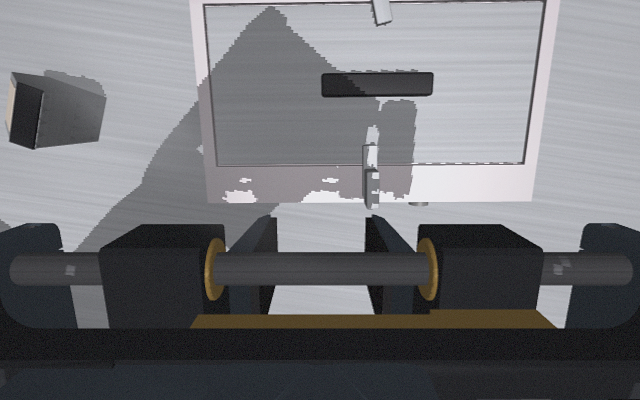

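The wrist view shows the well almost whole, with panel corners at (204,3), (546,1), (524,163) and (217,166), the near fin at (372,187) and the handle at (377,84).

```bash
python3 - <<'E'
from h import *
g=load('wrist')
I=[(204,3),(546,1),(524,163),(217,166)]
Q=np.array([onz(g,p,50) for p in I])[:,:2]; print('panel',Q.round(1).tolist(),Q.mean(0))
e=[Q[0]-Q[1],Q[3]-Q[2],Q[0]-Q[3],Q[1]-Q[2]]; print([(np.linalg.norm(v).round(1),np.degrees(np.arctan2(v[1],v[0])).round(1)) for v in e])
print('handle ctr',(onz(g,(322,73.5),84)+onz(g,(433,73),84)+onz(g,(433,96),84)+onz(g,(322,97),84))/4, 'fin top', onz(g,(371,170),77),onz(g,(373,209),77))
c,s=np.cos(np.radians(8.7)),np.sin(np.radians(8.7))
for x in(-79,79): 
  p=[574+c*x,-307.5+s*x,77]; print(p,proj(g,p))
E
```

```text
panel [[616.0, -173.1], [653.8, -430.1], [532.3, -448.9], [491.9, -191.8]] [ 573.51439703 -310.9891762 ]
[(np.float64(259.8), np.float64(98.4)), (np.float64(260.3), np.float64(98.9)), (np.float64(125.5), np.float64(8.6)), (np.float64(122.9), np.float64(8.8))]
handle ctr [ 572.88059289 -310.75348278   84.        ] fin top [ 511.3774128  -318.27179077   77.        ] [ 480.80442493 -325.44924229   77.        ]
[np.float64(495.908982942114), np.float64(-319.44960479953033), 77] [[368.94298585 189.5604128 ]]
[np.float64(652.091017057886), np.float64(-295.55039520046967), 77] [[375.23119108 -40.33326972]]
```

```bash

python3 -m jog '[[[0.8,4.0,2],-0.4,0.5],[[0,0,3],0,0.5],[[0,0,0],0,0.5]]' >/dev/null
python3 to.py 495.4 -321.3 77.5 8.7
```

```text
t 4.45 pos [ 495.5 -311.3  139.8] psi 9.20 | shift cm now-axes [-0.1   1.09  6.21], turn 0.5, shift after turn [-0.16 0.98 6.23] F [-0.5  0.6  1.4] w 45.6 q1 -33 q6 47
```

```bash

python3 -m jog '[[[-0.1,1.0,0],0.5,0.45],[[0,0,0],0,0.45],[[0,0,3],0,0.45],[[0,0,2],0,0.45],[[0,0,1.0],0,0.45],[[0,0,0],0,0.45]]' >/dev/null
python3 to.py 495.4 -321.3 77.5 8.7
```

```text
t 5.20 pos [ 499.7 -319.6   86.1] psi 8.89 | shift cm now-axes [-0.45  0.11  0.86], turn 0.2, shift after turn [-0.45 0.10 0.86] F [-0.9 -0.2  0.2] w 40.9 q1 -34 q6 47
```

```bash

python3 -m jog '[[[-0.4,0.1,0.8],0,0.45],[[0,0,0],0,0.45],[[-0.1,0,0.1],0,0],[[0,0,0],0,0],[[0,0,0],0,0],[[0,0,0],0,0]]' 15 >/dev/null
python3 to.py 495.4 -321.3 77.5 8.7
```

```text
t 5.95 pos [ 495.6 -321.2   79. ] psi 8.84 | shift cm now-axes [-0.02  0.01  0.15], turn 0.1, shift after turn [-0.02 0.01 0.15] F [-0.2  3.9  1.1] w 9.9 q1 -34 q6 47
```

```bash

python3 -m jog '[[[0,0,0],-10,0],[[0,0,0],-10,0],[[0,0,0],-10,0],[[0,0,0],-10,0],[[0,0,0],-10,0],[[0,0,0],-10,0],[[0,0,0],-10,0],[[0,0,0],-10,0],[[0,0,0],-8,0],[[0,0,0],0,0]]' >/dev/null
python3 to.py 495.4 -321.3 77.5 98.7
```

```text
t 7.20 pos [ 496.6 -321.9   79. ] psi 99.70 | shift cm now-axes [ 0.08 -0.11  0.15], turn 1.0, shift after turn [0.07 -0.11 0.15] F [-0.3  1.1 -0. ] w 9.7 q1 -34 q6 -44
```

```bash

python3 -m jog '[[[0,0,0],0,0.45],[[0,0,0],0,0.45],[[0,0,-4],0,0.45],[[0,0,-3],0,0.45],[[0,0,0],10,0.45],[[0,0,0],10,0.45],[[0,0,0],10,0.45],[[0,0,0],10,0.45],[[0,0,0],10,0.45],[[0,0,0],10,0.45]]' >/dev/null
python3 -m jog '[[[0,0,0],10,0.45],[[0,0,0],10,0.45],[[0,0,0],10,0.45],[[5,0,0],0,0.45],[[5,0,0],0,0.45],[[5,0,0],0,0.45],[[0,0,0],0,0.45]]' >/dev/null
python3 to.py 651.6 -297.5 77.5 8.7
```

```text
t 9.32 pos [ 648.8 -308.9  151.9] psi 5.83 | shift cm now-axes [ 0.37 -1.12  7.44], turn -2.9, shift after turn [0.45 -1.09 7.44] F [-0.5  0.  -0.1] w 41.0 q1 -26 q6 58
```

```bash

python3 -m jog '[[[0.4,-1.1,2],-2.9,0.45],[[0,0,2],0,0.45],[[0,0,0],0,0.45]]' >/dev/null
python3 to.py 651.6 -297.5 77.5 8.7
python3 - <<'E'
from h import *
g=grab('wrist','w3'); print(proj(g,[651.6,-297.5,77]))
E
```

```text
t 9.70 pos [ 649.5 -297.9  110.8] psi 8.73 | shift cm now-axes [ 0.22 -0.01  3.33], turn 0.0, shift after turn [0.22 -0.01 3.33] F [ 0.3  0.1 -0.1] w 41.3 q1 -26 q6 56
[[317.43216328 231.50492192]]
```

View pics/w3.png

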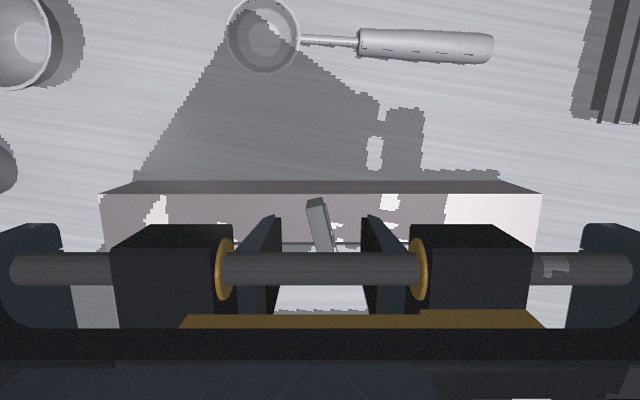

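```bash
python3 - <<'E'
from h import *
g=load('wrist'); T=load('top')
for L in[((308,201),(322,251)),((325,198),(338,250))]:
  a,b=[onz(g,p,77)[:2] for p in L]; d=b-a; print(a,b,np.degrees(np.arctan2(d[1],d[0])))
print('rim edge',[onz(g,p,50)[:2].round(1) for p in((100,194),(541,194))])
f=lambda p,z: onz(T,np.array(p)/5-.4+[385,120],z)[:2]
for n,A,B,z in(('far finL',(305,95),(330,142),77),('far finR',(318,80),(350,130),77),('far bar',(335,150),(348,178),57),('near',(378,355),(388,390),57)):
  a,b=f(A,z),f(B,z);d=b-a;print(n,a,b,np.degrees(np.arctan2(d[1],d[0])))
E
```

```text
[ 668.38039401 -289.66116568] [ 640.35615083 -301.86371224] -156.47033135547053
[ 671.49938337 -298.71060573] [ 642.35486705 -310.85204017] -157.38367634488327
rim edge [array([ 646.3, -159.3]), array([ 688.7, -434.8])]
far finL [ 653.54042363 -277.61956416] [ 629.54650648 -287.45937658] -157.70165608860233
far finR [ 661.0218638  -284.57036905] [ 635.36285736 -297.60395039] -153.07154965092172
far bar [ 632.14286205 -296.8232602 ] [ 617.69574585 -301.83221502] -160.87807438029716
near [ 528.95430992 -307.84286251] [ 511.76341967 -310.94218451] -169.78000896518415
```

```bash

python3 -m jog '[[[0.3,0,0],-7,0.45],[[0,0,0],-7,0.45],[[0,0,1.5],0,0.45],[[0,0,0],0,0.45]]' >/dev/null
python3 to.py 652.5 -298 77.5 23
```

```text
t 10.25 pos [ 652.7 -299.9  100.8] psi 22.83 | shift cm now-axes [ 0.04 -0.2   2.32], turn -0.2, shift after turn [0.05 -0.18 2.33] F [0.1 1.2 0. ] w 41.1 q1 -26 q6 42
```

```bash

python3 -m jog '[[[-0.1,-0.2,1.1],0,0.45],[[-0.1,0,1.1],0,0.45],[[0,0,0],0,0.45],[[0,0,0],0,0],[[0,0,0],0,0],[[0,0,0],0,0]]' 12 
python3 to.py 652.5 -298 77.5 23
```

```text
time_s: 11.0
ee_pos: [650.1, -299.0, 77.4]
ee_rot: [179.6, -0.2, 22.7]
force: [-1.2, 3.2, 0.6]
gripper_width: 13.7
t 11.00 pos [ 650.1 -299.    77.4] psi 22.68 | shift cm now-axes [ 0.26 -0.   -0.01], turn -0.3, shift after turn [0.26 0.00 -0.01] F [-1.2  3.2  0.6] w 13.7 q1 -26 q6 42
```

```bash

python3 -m jog '[[[0.1,0,-0.1],0,0],[[0,0,0],0,0]]' 12 
python3 -m jog '[[[0,0,0],-9,0],[[0,0,0],-9,0],[[0,0,0],-9,0],[[0,0,0],-9,0],[[0,0,0],-9,0],[[0,0,0],-9,0],[[0,0,0],-9,0],[[0,0,0],-9,0],[[0,0,0],-4,0],[[0,0,0],0,0]]' 12
python3 to.py 652.5 -298 77.5 98.7
```

```text
time_s: 11.25
ee_pos: [649.7, -297.9, 77.4]
ee_rot: [179.7, -0.1, 22.7]
force: [0.4, -0.1, 0.5]
gripper_width: 11.1
time_s: 12.5
ee_pos: [653.1, -299.9, 77.9]
ee_rot: [179.4, 0.5, 101.0]
force: [-0.9, 0.1, 0.1]
gripper_width: 10.2
t 12.50 pos [ 653.1 -299.9   77.9] psi 101.04 | shift cm now-axes [ 0.2  -0.03  0.04], turn 2.3, shift after turn [0.20 -0.03 0.04] F [-0.9  0.1  0.1] w 10.2 q1 -26 q6 -37
```

```bash

python3 -m jog '[[[0,0,0],0,0.45],[[0,0,0],0,0.45],[[0,0,-4],0,0.45],[[0,0,-1.5],2.3,0.45],[[0.2,-4,0],0,0.45],[[0,-4,0],0,0.45],[[0,0,0],0,0.45]]' >/dev/null
python3 to.py 573.2 -310.3 77 98.7
python3 - <<'E'
from h import *
g=grab('top','t1'); S=grab('scene','s1')
t=g['color'][:,:,::-1]; s=S['color'][:,:,::-1]
cv2.imwrite('pics/c4.png',cv2.resize(s[150:310,90:390],None,fx=2.6,fy=2.6,interpolation=3))
E
```

```text
t 13.38 pos [ 573.7 -311.2  134.7] psi 98.57 | shift cm now-axes [ 0.19 -0.13  5.76], turn -0.1, shift after turn [0.10 -0.04 5.77] F [ 1.1  0.5 -0.2] w 41.1 q1 -29 q6 -38
```

View pics/c4.png

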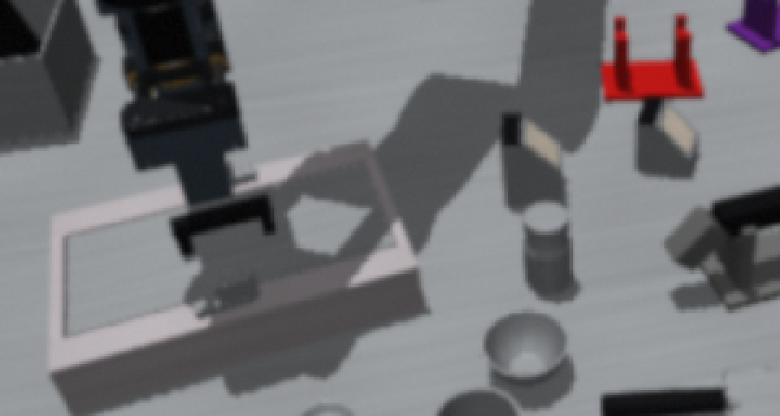

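Both buttons lie along the rims and the gripper is above the handle. I'll go down to grip it.

```bash

python3 -m jog '[[[0.1,0,2],0,0.5],[[0,0,2],0,0.5],[[0,0,1],0,0.5],[[0,0,0],0,0.5]]' >/dev/null
python3 to.py 573.2 -310.3 77 98.7
```

```text
t 13.97 pos [ 583.2 -311.1   83.9] psi 98.75 | shift cm now-axes [ 0.24 -0.99  0.66], turn 0.1, shift after turn [0.23 -0.98 0.69] F [0.4 0.3 0.7] w 45.8 q1 -29 q6 -38
```

```bash

python3 -m jog '[[[0.2,-1,0.4],0,0.5],[[0,0,0],0,0.5],[[0,0,0.2],0,0],[[0,0,0],0,0],[[0,0,0],0,0],[[0,0,0],0,0]]' 40
python3 to.py 573.2 -310.3 77 98.7
```

```text
time_s: 14.72
ee_pos: [574.1, -311.3, 79.7]
ee_rot: [178.4, 1.3, 98.7]
force: [0.5, -0.3, 0.6]
gripper_width: 15.6
t 14.72 pos [ 574.1 -311.3   79.7] psi 98.75 | shift cm now-axes [ 0.12 -0.08  0.27], turn 0.0, shift after turn [0.12 -0.07 0.27] F [ 0.5 -0.3  0.6] w 15.6 q1 -29 q6 -38
```

```bash

python3 -m jog '[[[0,0,-1],0,0],[[0,0,-1.5],0,0],[[0,0,-2.5],0,0],[[0,0,-2.5],0,0],[[0,0,-2.5],0,0],[[0,0,-2.5],0,0],[[0,0,0],0,0]]' 40
python3 to.py 559.5 391.0 100 175.5
```

```text
time_s: 15.6
ee_pos: [568.5, -308.3, 210.3]
ee_rot: [178.6, 1.1, 98.8]
force: [1.2, -0.1, -4.3]
gripper_width: 15.2
t 15.60 pos [ 568.5 -308.3  210.3] psi 98.76 | shift cm now-axes [69.45  9.52  9.89], turn -76.7, shift after turn [6.39 69.64 11.03] F [ 1.2 -0.1 -4.3] w 15.2 q1 -29 q6 -38
```

```bash

python3 -m jog '[[[2,0.3,0],0,0],[[4,0.6,0],0,0],[[4.5,0.6,0],0,0],[[4.5,0.6,0],0,0],[[4.5,0.6,0],0,0],[[4.5,0.6,0],0,0],[[4.5,0.6,0],0,0],[[4.5,0.6,0],0,0],[[4.5,0.6,0],0,0],[[2,0.3,0],0,0]]' 40 >/dev/null
python3 to.py 559.5 391.0 100 175.5
python3 -m jog '[[[2,0.3,0],-5,0],[[4,0.6,0],0,0],[[4.5,0.6,0],0,0],[[4.5,0.6,0],0,0],[[4.5,0.6,0],0,0],[[4.5,0.6,0],0,0],[[4.5,0.6,0],0,0],[[2,0.5,0],0,0],[[0,0,0],0,0]]' 40
python3 to.py 559.5 391.0 100 175.5
```

```text
t 16.85 pos [549.4 112.9 192.4] psi 98.75 | shift cm now-axes [27.39  5.23  9.07], turn -76.8, shift after turn [1.17 27.80 9.24] F [-1.  -1.1 -4.8] w 15.4 q1 11 q6 2
time_s: 17.98
ee_pos: [502.3, 434.2, 176.9]
ee_rot: [-178.5, 0.5, 104.4]
force: [-0.5, -0.2, -3.4]
gripper_width: 15.8
t 17.98 pos [502.3 434.2 176.9] psi 104.36 | shift cm now-axes [-5.53  4.67  7.62], turn -71.1, shift after turn [-6.04 -3.86 7.69] F [-0.5 -0.2 -3.4] w 15.8 q1 40 q6 25
```

```bash

python3 -m jog '[[[0,0,0],-9,0],[[0,0,0],-9,0],[[0,0,0],-9,0],[[0,0,0],-9,0],[[0,0,0],-9,0],[[0,0,0],-9,0],[[0,0,0],-9,0],[[0,0,0],-8,0],[[0,0,0],0,0]]' 40 >/dev/null
python3 to.py 559.5 391.0 100 175.5
```

```text
t 19.10 pos [500.2 416.9 172.9] psi 176.96 | shift cm now-axes [-6.3  -2.03  7.16], turn 1.5, shift after turn [-6.12 -2.12 7.29] F [ 0.3  0.1 -4. ] w 15.8 q1 39 q6 -48
```

```bash

python3 -m jog '[[[-3,-1,1],1.5,0],[[-3,-1,2],0,0],[[0,0,2],0,0],[[0,0,0],0,0]]' 40 >/dev/null
python3 to.py 559.5 391.0 41 175.5
```

```text
t 19.60 pos [558.2 386.4 120.5] psi 174.66 | shift cm now-axes [-0.34  0.77  7.92], turn -0.8, shift after turn [-0.09 0.46 7.95] F [ 0.   1.2 -3.7] w 15.9 q1 34 q6 -51
```

```bash

python3 -m jog '[[[0,0.4,2],-0.8,0],[[0,0,2],0,0],[[0,0,2],0,0],[[0,0,0],0,0]]' 40 
python3 to.py 559.5 391.0 40 175.5
```

```text
time_s: 20.1
ee_pos: [556.0, 389.2, 58.9]
ee_rot: [-177.9, -1.8, 175.4]
force: [-1.1, -0.0, -3.8]
gripper_width: 16.0
t 20.10 pos [556.  389.2  58.9] psi 175.44 | shift cm now-axes [-0.39  0.27  1.87], turn -0.1, shift after turn [-0.34 0.20 1.89] F [-1.1 -0.  -3.8] w 16.0 q1 34 q6 -51
```

```bash

python3 -m jog '[[[-0.3,0.2,0.6],0,0],[[0,0,0.5],0,0],[[0,0,0.3],0,0],[[0,0,0],0,0]]' 40 
python3 to.py 559.5 391.0 40 175.5
```

```text
time_s: 20.6
ee_pos: [560.1, 392.1, 47.0]
ee_rot: [-178.1, -1.5, 175.5]
force: [-0.5, -0.4, -4.1]
gripper_width: 15.8
t 20.60 pos [560.1 392.1  47. ] psi 175.46 | shift cm now-axes [ 0.04 -0.09  0.71], turn -0.0, shift after turn [0.06 -0.11 0.70] F [-0.5 -0.4 -4.1] w 15.8 q1 34 q6 -51
```

```bash

python3 -m jog '[[[0,-0.1,0.3],0,0],[[0,0,0.2],0,0],[[0,0,0],0,0]]' 40 
python3 -m jog '[[[0,0,0.2],0,0],[[0,0,0],0,0]]' 40
python3 to.py 559.5 391.0 40 175.5
```

```text
time_s: 20.98
ee_pos: [560.3, 391.6, 43.7]
ee_rot: [-178.2, -1.4, 175.5]
force: [-1.3, -1.2, -0.8]
gripper_width: 15.6
time_s: 21.22
ee_pos: [560.3, 391.6, 41.9]
ee_rot: [-178.2, -1.4, 175.5]
force: [-1.2, 0.4, -0.0]
gripper_width: 15.4
t 21.23 pos [560.3 391.6  41.9] psi 175.48 | shift cm now-axes [ 0.07 -0.06  0.19], turn -0.0, shift after turn [0.08 -0.07 0.19] F [-1.2  0.4 -0. ] w 15.4 q1 34 q6 -51
```

```bash

python3 -m jog '[[[0,0,0],0,0.5],[[0,0,0],0,0.5],[[0,0,0],0,0.5],[[0,0,-2],0,0.5],[[0,0,-4],0,0.5],[[0,0,-5],0,0.5],[[0,0,-5],0,0.6],[[-2.6,-6,0],0,0.6],[[-2.6,-6,0],0,0.6],[[-2.6,-6,0],0,0.6]]' >/dev/null
python3 -m jog '[[[-2.6,-6,0],0,0.6],[[-2.6,-6,0],0,0.6],[[0,0,0],10,0.6],[[0,0,0],10,0.6],[[0,0,0],10,0.6],[[0,0,0],10,0.6],[[0,0,0],10,0.6],[[0,0,0],10,0.6],[[0,0,0],10,0.6],[[0,0,0],10,0.6]]' >/dev/null
python3 -m jog '[[[0,0,0],0,0.6]]'
python3 to.py 665 70 220 95.5
python3 - <<'E'
from h import *
grab('top'); grab('wrist','w4')
E
```

```text
time_s: 23.85
ee_pos: [672.0, 92.2, 213.7]
ee_rot: [-178.8, 1.5, 92.9]
force: [-0.5, -0.3, -0.4]
gripper_width: 54.9
t 23.85 pos [672.   92.2 213.7] psi 92.90 | shift cm now-axes [-2.2  -0.82 -0.56], turn -2.6, shift after turn [-2.14 -0.91 -0.63] F [-0.5 -0.3 -0.4] w 54.9 q1 8 q6 5
```

View pics/w4.png

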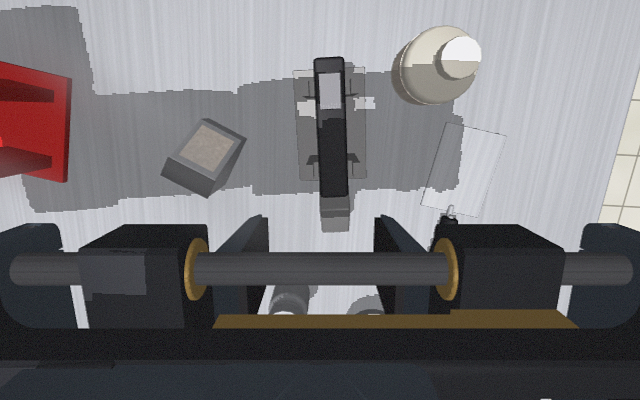

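```bash
python3 - <<'E'
from lab import *
g=load('wrist'); T=load('top')
H=[(314.5,66),(343,65),(347,196),(321,197)]
P=np.array([onz(g,p,86)[:2] for p in H]); print('handle',P.round(1).tolist(),P.mean(0))
for a,b in((0,3),(1,2)): d=P[b]-P[a]; print(np.linalg.norm(d),np.degrees(np.arctan2(d[1],d[0])))
C=[(293,71),(366,69),(366,180),(300,180)]
Q=np.array([onz(g,p,8)[:2] for p in C]); print('cradle',Q.round(1).tolist(),Q.mean(0))
for a,b in((0,3),(1,2)): d=Q[b]-Q[a]; print(np.linalg.norm(d),np.degrees(np.arctan2(d[1],d[0])))
for l in labs(g,(150,100,260,200)): print('label',l[0],l[1],onz(g,l[1],42))
for l in labs(T,(230,170,380,230)): print('top label',l[1])
a,b=onz(g,(242,148),60)-0,onz(g,(216,120),60)
E
```

```text
handle [[658.6, 190.6], [680.0, 192.3], [690.3, 90.9], [668.7, 88.8]] [674.40251322 140.6355861 ]
102.30807222993585 -84.28951928774283
101.98780591707859 -84.22503681943199
cradle [[634.4, 193.6], [705.0, 198.9], [714.4, 89.9], [645.0, 86.0]] [674.70526062 142.1131605 ]
108.17487596906523 -84.33863570543042
109.47166050101319 -85.09751071721108
label 783.5 [212.16932568 143.55839183] [564.3385749  123.09733375  42.        ]
```

```bash
python3 - <<'E'
from lab import *
g=load('wrist'); S=grab('scene'); T=load('top')
a=cv2.resize(g['color'][100:210,150:260,::-1],(400,400),interpolation=3)
b=cv2.resize(S['color'][160:260,270:370,::-1],(400,400),interpolation=3)
cv2.imwrite('pics/c5.png',np.clip(np.hstack([a,b])*1.5,0,255).astype(np.uint8))
for l in labs(S,(270,160,380,240)): print(l[0],l[1],tri(g,(212.17-8,147),S,l[1]))
E
```

```text
46.5 [359.02867384 210.23297491] (array([556.98330297, 120.1211621 ,  41.07212689]), np.float64(1.8295291543167596))
69.0 [298.         204.70289855] (array([516.82985506,  47.30700113,  19.00452746]), np.float64(147.74610712201326))
```

View pics/c5.png

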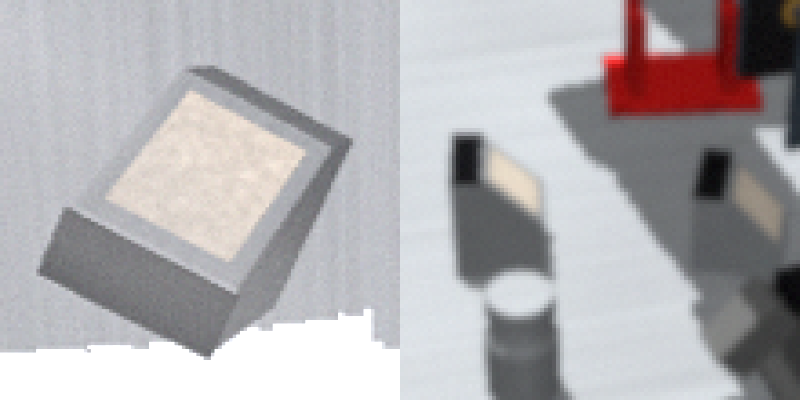

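```bash
python3 - <<'E'
from lab import *
g=load('wrist')
f=lambda p,z:onz(g,np.array(p)/(400/110)-.36+[150,100],z)
U=[f((105,198),56),f((222,260),56)];L=[f((190,90),28),f((305,152),28)]
c=sum(U+L)/4; print(c)
for a,b in((U[0],U[1]),(L[0],L[1])): d=b-a; print('y-edge',np.linalg.norm(d),np.degrees(np.arctan2(d[1],d[0]))+90)
d=(sum(L)-sum(U))/2; print('x',np.linalg.norm(d),np.degrees(np.arctan2(d[1],d[0])))
# check tri for earlier pose of mid in scene
E
```

```text
[558.99019018 119.29706876  42.        ]
y-edge 31.89989677801383 63.99682946686867
y-edge 33.60270906639402 64.24155215309334
x 39.909745731119834 62.915798954585235
```

```bash

python3 -m jog '[[[0,0,0],-2.7,0.6],[[2.5,0.3,2],0,0.6],[[2.5,0.3,3],0,0.6],[[0,0,3],0,0.6],[[0,0,0],0,0.6]]' >/dev/null
python3 to.py 674.2 143 73 95.6
```

```text
t 24.62 pos [672.1 141.5 131.3] psi 96.17 | shift cm now-axes [0.28 0.33 5.82], turn 0.6, shift after turn [0.13 0.22 5.83] F [0.  0.1 0.5] w 54.5 q1 12 q6 6
```

```bash

python3 -m jog '[[[0.1,0.2,2],0.6,0.6],[[0,0,2],0,0.6],[[0,0,1],0,0.6],[[0,0,0],0,0.6]]' >/dev/null
python3 to.py 674.2 143 73 95.6
```

```text
t 25.12 pos [675.8 141.   82. ] psi 95.53 | shift cm now-axes [ 0.24 -0.13  0.9 ], turn -0.1, shift after turn [0.21 -0.14 0.90] F [-1.4 -0.8  0.1] w 54.6 q1 11 q6 7
```

```bash

python3 -m jog '[[[0.2,-0.2,0.8],0,0.6],[[0,0,0],0,0.6],[[0,0,0],0,0],[[0,0,0],0,0],[[0,0,0],0,0],[[0,0,0],0,0]]' 15
python3 to.py 674.2 143 73 95.6; python3 - <<'E'
from h import *
print(telemetry.state()['ee_rot'])
E
```

```text
time_s: 25.88
ee_pos: [674.9, 143.0, 76.0]
ee_rot: [-179.5, 1.4, 95.5]
force: [0.5, -0.7, -1.2]
gripper_width: 23.7
t 25.88 pos [674.9 143.   76. ] psi 95.52 | shift cm now-axes [ 0.02 -0.07  0.3 ], turn -0.1, shift after turn [0.01 -0.07 0.30] F [ 0.5 -0.7 -1.2] w 23.7 q1 12 q6 7
[-179.52556668    1.40065638   95.51832596]
```

```bash
cat > aim.py <<'E'
import sys,os
from h import *
def tool():
    s=telemetry.state(); return s['ee_pos'],R.from_euler('xyz',s['ee_rot'],degrees=True).as_matrix(),s
def rz(a): return R.from_euler('z',a,degrees=True).as_matrix()
if sys.argv[1]=='save':
    p,M,_=tool(); a=np.degrees(np.arctan2(M[1,0],M[0,0]))+180
    np.savez('rel.npz',t=M.T@(np.array([p[0],143.3,73])-p),R=M.T@rz(a))
else:
    lab=np.array(eval(sys.argv[1]),float); yaw=float(sys.argv[2]); r=np.load('rel.npz'); p,M,s=tool()
    W=M@r['R']; o=p+M@r['t']; nose=o+W@[88.3,0,-30.3]; b=W@np.array([1,0,-1])/2**.5
    n=rz(yaw)@np.array([1,0,1])/2**.5; d=lab-nose
    k=np.dot(lab-nose,n)/np.dot(b,n); miss=nose+k*b-lab
    # correct turn first then shift (tool axes after turn), beam aimed with actual tilt
    e=np.degrees(np.arctan2(b[1],b[0]))-(yaw+180); turn=(e+180)%360-180
    Rt=rz(-turn); W2=Rt@W; b2=Rt@b; M2=Rt@M; o_off=Rt@(o-p)
    tn=lab-75*b2; tcp=tn-W2@[88.3,0,-30.3]-o_off
    print('t %.2f dist %.1f miss %s |%.1f| angle %.1f elev %.1f | turn %.1f then shift cm %s tcp %s->%s F %s'%(s['time_s'],k,miss.round(1),np.linalg.norm(miss),np.degrees(np.arccos(-b@n)),np.degrees(np.arcsin(-b[2])),turn,(M2.T@(tcp-p)/10).round(2),p.round(),tcp.round(),s['force'].round(1)))
E
python3 aim.py save
python3 -m jog '[[[0,0,-1],0,0],[[0,0,-2],0,0],[[0,0,-3],0,0],[[0,0,-3],0,0],[[0,0,-3],0,0],[[0,0,0],0,0]]' 30
python3 aim.py 519.1,-23.9,58 81.8
```

```text
time_s: 26.62
ee_pos: [675.1, 146.1, 200.5]
ee_rot: [-179.4, 1.4, 95.5]
force: [0.0, 0.5, -1.9]
gripper_width: 23.8
t 26.62 dist 153.6 miss [174.6 -25.7   0.5] |176.5| angle 9.6 elev 45.0 | turn 13.6 then shift cm [ -4.78 -12.98   5.86] tcp [675. 146. 200.]->[539. 116. 144.] F [ 0.   0.5 -1.9]
```

```bash

python3 -m jog '[[[0,0,0],7,0],[[0,0,0],6.6,0],[[-1,-3,0],0,0],[[-1.5,-4,0],0,0],[[-1.5,-4,0],0,0],[[-0.7,-2,0],0,0],[[0,0,2],0,0],[[0,0,2],0,0],[[0,0,0],0,0]]' 30 >/dev/null
python3 aim.py 519.1,-23.9,58 81.8
```

```text
t 27.75 dist 77.0 miss [-15.8  -2.4   4.6] |16.6| angle 1.1 elev 44.5 | turn -1.3 then shift cm [0.32 1.22 0.56] tcp [526. 115. 149.]->[538. 117. 143.] F [ 0.3  1.  -1.5]
```

```bash

python3 -m jog '[[[0.3,1.2,0.5],-1.3,0],[[0,0,0],0,0],[[0,0,0],0,0]]' 30 >/dev/null
python3 aim.py 519.1,-23.9,58 81.8
python3 - <<'E'
from lab import *
T=grab('top');S=grab('scene')
c=[cv2.resize(T['color'][150:230,230:380,::-1],(600,320),interpolation=3),cv2.resize(S['color'][150:230,260:410,::-1],(600,270),interpolation=3)]
cv2.imwrite('pics/c6.png',np.vstack(c))
lt=labs(T,(230,150,380,240)); ls=labs(S,(270,160,380,240))
for a in lt: print('T',a[0],a[1])
for a in ls: print('S',a[0],a[1])
for a in lt:
  for b in ls:
    r=tri(T,a[1],S,b[1])
    if r[1]<8: print(r)
E
```

```text
t 28.12 dist 75.5 miss [ 2.  -0.5  0.2] |2.1| angle 0.5 elev 44.5 | turn 0.1 then shift cm [-0.01 -0.18  0.07] tcp [540. 116. 144.]->[538. 116. 143.] F [ 1.3 -0.7 -1.5]
T 123.0 [341.66124661 196.97696477]
S 41.0 [358.96341463 210.06097561]
S 65.0 [298.06153846 204.74615385]
(array([519.39417844, -24.117686  ,  58.01123595]), np.float64(0.9824494450512123))
```

View pics/c6.png

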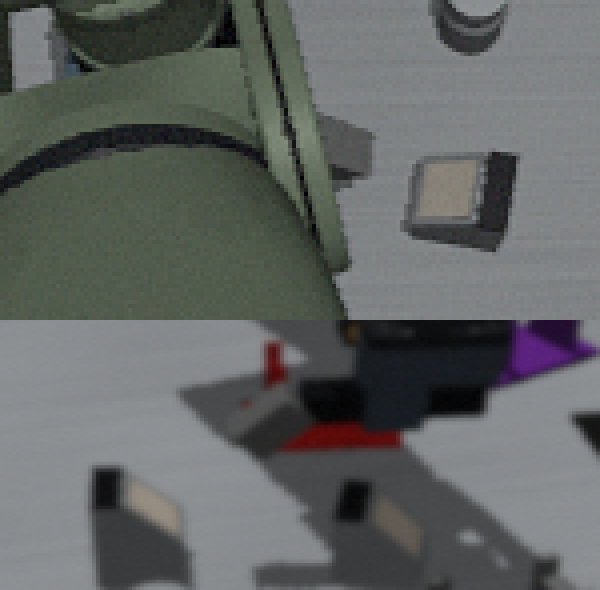

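```bash

python3 -m jog '[[[0,-0.1,0],0,0],[[0,0,0],0,0],[[0,0,0],0,0],[[0,0,0],0,0],[[0,0,0],0,0],[[0,0,0],0,0],[[0,0,0],0,0],[[0,0,0],0,0],[[0,0,0],0,0],[[0,0,0],0,0]]' 30 >/dev/null
python3 aim.py 519.3,-24,58 81.8
python3 -m jog '[[[0,0,0],0,0],[[0,0,0],0,0],[[0,0,0],0,0],[[0,0,0],0,0],[[0,0,0],0,0],[[0,0,0],0,0],[[0,0,0],0,0],[[0,0,0],0,0]]' 30 >/dev/null
python3 aim.py 519.3,-24,58 81.8
python3 - <<'E'
from h import *
import numpy as np
r=np.load('rel.npz'); s=telemetry.state(); M=R.from_euler('xyz',s['ee_rot'],degrees=True).as_matrix()
W=M@r['R'];o=s['ee_pos']+M@r['t'];T=load('top')
for n,q in(('nose',[88.3,0,-30.3]),('upper lens edge',[98.2,0,-20.4]),('L',[98.2,13,-20.4]),('R',[98.2,-13,-20.4])): print(n,(proj(T,o+W@q)-[230,150])*4, proj(load('scene'),o+W@q))
E
```

```text
t 29.48 dist 76.0 miss [ 0.5 -0.6  0.5] |1.0| angle 0.5 elev 44.6 | turn 0.2 then shift cm [-0.01 -0.01  0.13] tcp [539. 116. 144.]->[539. 116. 143.] F [-0.3  0.3 -2.1]
t 30.48 dist 76.0 miss [ 0.5 -0.6  0.5] |1.0| angle 0.5 elev 44.5 | turn 0.2 then shift cm [-0.02 -0.01  0.13] tcp [539. 117. 144.]->[539. 116. 143.] F [-0.  -0.1 -2.4]
nose [[358.41560538 156.45686912]] [[319.91901624 185.31236409]]
upper lens edge [[376.08328277 153.90038341]] [[315.78237869 182.18972835]]
L [[378.38878257 131.43840241]] [[316.43482388 185.3540635 ]]
R [[373.76264737 176.50982741]] [[315.14448882 179.09598592]]
```

```bash

python3 aim.py 558.3,119.8,42 63.5
python3 -m jog '[[[0,0,-3],0,0],[[0,0,0],9,0],[[0,0,0],9,0],[[0,0,0],0,0]]' 30 >/dev/null
python3 aim.py 558.3,119.8,42 63.5
```

```text
t 30.48 dist -18.3 miss [-29.1 -77.9  82.7] |117.2| angle 13.1 elev 44.5 | turn 18.5 then shift cm [15.35  1.77  1.19] tcp [539. 117. 144.]->[621. 247. 127.] F [-0.  -0.1 -2.4]
t 30.98 dist 1.7 miss [-57.5 -83.1 100.1] |142.2| angle 0.9 elev 44.2 | turn 0.7 then shift cm [15.43  1.65  4.29] tcp [540. 117. 175.]->[622. 247. 126.] F [-1.4 -0.1 -0.8]
```

```bash

python3 -m jog '[[[2,0,0],0.7,0],[[4,0.5,0],0,0],[[4,0.5,0],0,0],[[3.5,0.5,0],0,0],[[1.5,0,0],0,0],[[0,0,2],0,0],[[0,0,1],0,0],[[0,0,0],0,0]]' 30 >/dev/null
python3 aim.py 558.3,119.8,42 63.5
```

```text
t 31.98 dist 81.4 miss [-3.5 -6.   6.9] |9.8| angle 1.2 elev 44.0 | turn 0.8 then shift cm [0.28 0.26 1.12] tcp [618. 246. 137.]->[622. 247. 126.] F [ 0.2  0.6 -2.2]
```

```bash

python3 -m jog '[[[0.3,0.2,1.1],0.8,0],[[0,0,0],0,0],[[0,0,0],0,0]]' 30 >/dev/null
python3 aim.py 558.3,119.8,42 63.5
python3 - <<'E'
from lab import *
T=grab('top');S=grab('scene')
lt=labs(T,(230,150,380,240)); ls=labs(S,(270,160,380,240))
for a in lt: print('T',a[0],a[1],onz(T,a[1],42),onz(T,a[1],58))
for a in ls: print('S',a[0],a[1],onz(S,a[1],42))
E
```

```text
t 32.35 dist 75.7 miss [-0.  -0.4  0.4] |0.5| angle 0.9 elev 44.1 | turn 0.0 then shift cm [-0.01 -0.01  0.09] tcp [622. 247. 127.]->[622. 247. 126.] F [-0.2  0.9 -1.3]
T 127.0 [341.54330709 196.9343832 ] [522.95909559 -24.43596725  42.        ] [519.59917856 -23.35843928  58.        ]
T 92.0 [281.37137681 183.52173913] [559.73348272 121.41074381  42.        ] [555.73878137 119.97072593  58.        ]
S 76.0 [359.11184211 210.21710526] [558.90463723 120.49080847  42.        ]
S 65.5 [298.06615776 204.81933842] [498.95802333 -20.98514712  42.        ]
```

```bash

python3 -m jog '[[[0,0,0.1],0,0],[[0,0,0],0,0],[[0,0,0],0,0],[[0,0,0],0,0],[[0,0,0],0,0],[[0,0,0],0,0],[[0,0,0],0,0],[[0,0,0],0,0],[[0,0,0],0,0],[[0,0,0],0,0]]' 30 >/dev/null
python3 aim.py 559,120.4,42 63.5
python3 -m jog '[[[0,0,0],0,0],[[0,0,0],0,0],[[0,0,0],0,0],[[0,0,0],0,0],[[0,0,0],0,0],[[0,0,0],0,0],[[0,0,0],0,0],[[0,0,0],0,0]]' 30 >/dev/null
python3 aim.py 559,120.4,42 63.5
python3 -m jog '[[[0,0,-3],0,0],[[0,0,-3],0,0],[[0,0,-1.5],-10,0],[[0,0,0],-10,0],[[0,0,0],-10,0],[[0,0,0],-2,0],[[0,0,0],0,0]]' 30 >/dev/null
python3 to.py 674.9 143 76 95.5
```

```text
t 33.70 dist 74.8 miss [-0.4 -0.2  0.4] |0.6| angle 0.9 elev 44.1 | turn 0.0 then shift cm [0.06 0.04 0.02] tcp [622. 248. 126.]->[622. 248. 126.] F [-1.4 -0.3 -1.2]
t 34.70 dist 74.8 miss [-0.4 -0.2  0.4] |0.6| angle 0.9 elev 44.1 | turn 0.0 then shift cm [0.05 0.03 0.02] tcp [622. 248. 126.]->[622. 248. 126.] F [-1.   0.6 -1.3]
t 35.58 pos [623.8 249.9 203.6] psi 96.81 | shift cm now-axes [-10.87   4.23  12.93], turn 1.3, shift after turn [-11.13 4.07 12.76] F [-0.1  0.7 -2.9] w 24.1 q1 21 q6 15
```

```bash

python3 -m jog '[[[-3.5,1.3,0],1.3,0],[[-4,1.4,0],0,0],[[-3.6,1.3,0],0,0],[[0,0,0],0,0],[[0,0,3],0,0],[[0,0,3],0,0],[[0,0,0],0,0]]' 30 >/dev/null
python3 to.py 674.9 143 76 95.5
```

```text
t 36.45 pos [673.9 141.4 144.3] psi 95.31 | shift cm now-axes [0.32 0.33 6.82], turn -0.2, shift after turn [0.15 0.12 6.83] F [-0.6 -0.2 -0.6] w 23.9 q1 11 q6 7
```

```bash

python3 -m jog '[[[0.3,0.1,2],-0.2,0],[[0.1,0,2],0,0],[[0,0,0.5],0,0],[[0,0,0],0,0]]' 30
python3 to.py 674.9 143 76 95.5
```

```text
time_s: 36.95
ee_pos: [675.7, 147.7, 104.3]
ee_rot: [-178.7, 1.4, 95.6]
force: [-0.6, 0.3, -1.2]
gripper_width: 24.1
t 36.95 pos [675.7 147.7 104.3] psi 95.57 | shift cm now-axes [-0.39 -0.06  2.84], turn 0.1, shift after turn [-0.46 -0.13 2.83] F [-0.6  0.3 -1.2] w 24.1 q1 12 q6 7
```

```bash

python3 -m jog '[[[-0.5,-0.1,1],0,0],[[0,0,0],0,0],[[0,0,0.8],0,0],[[0,0,0],0,0]]' 30
python3 to.py 674.9 143 76 95.5
```

```text
time_s: 37.45
ee_pos: [675.9, 141.9, 87.8]
ee_rot: [-178.9, 1.3, 95.5]
force: [-0.1, 0.1, -1.6]
gripper_width: 23.7
t 37.45 pos [675.9 141.9  87.8] psi 95.55 | shift cm now-axes [ 0.14 -0.07  1.18], turn 0.0, shift after turn [0.12 -0.09 1.18] F [-0.1  0.1 -1.6] w 23.7 q1 11 q6 7
```

```bash

python3 -m jog '[[[0.1,-0.1,0.5],0,0],[[0,0,0.4],0,0],[[0,0,0],0,0]]' 30
python3 -m jog '[[[0,0,0.2],0,0],[[0,0,0],0,0]]' 30
python3 to.py 674.9 143 76 95.5
```

```text
time_s: 37.83
ee_pos: [674.6, 142.7, 78.2]
ee_rot: [-178.9, 1.3, 95.5]
force: [0.4, -0.4, -1.2]
gripper_width: 24.1
time_s: 38.08
ee_pos: [674.9, 142.8, 76.3]
ee_rot: [-179.0, 1.3, 95.5]
force: [-0.7, -0.8, -1.4]
gripper_width: 23.9
t 38.08 pos [674.9 142.8  76.3] psi 95.55 | shift cm now-axes [0.02 0.01 0.03], turn 0.0, shift after turn [0.02 0.00 0.03] F [-0.7 -0.8 -1.4] w 23.9 q1 12 q6 7
```

```bash

python3 -m jog '[[[0,0,0],0,0.5],[[0,0,0],0,0.5],[[0,0,0],0,0.5],[[0,0,-2],0,0.5],[[0,0,-3],0,0.5],[[0,0,-4],0,0.5],[[0,0,-2],10,0.65],[[0,0,0],10,0.65],[[0,0,0],10,0.65],[[0,0,0],2,0.65]]'
python3 to.py 554.5 111.4 38 63.5
python3 - <<'E'
from lab import *
T=load('top'); print('shaker',onz(T,(348,149),75),'bowl',onz(T,(360,118),35))
E
```

```text
time_s: 39.33
ee_pos: [677.3, 145.6, 192.0]
ee_rot: [180.0, 1.6, 62.5]
force: [-0.4, 1.1, 0.1]
gripper_width: 59.3
t 39.33 pos [677.3 145.6 192. ] psi 62.46 | shift cm now-axes [-8.29 -9.32 15.63], turn -1.0, shift after turn [-8.54 -9.46 15.40] F [-0.4  1.1  0.1] w 59.3 q1 12 q6 40
shaker [633.26790023 -41.81955126  75.        ] bowl [729.17736157 -79.1841193   35.        ]
```

```bash

python3 -m jog '[[[-2.8,-3.1,0],-1,0.65],[[-2.9,-3.2,0],0,0.65],[[-2.8,-3.1,0],0,0.65],[[0,0,2],0,0.65],[[0,0,2],0,0.65],[[0,0,0],0,0.65]]' >/dev/null
python3 to.py 554.5 111.4 38 63.5
python3 - <<'E'
from lab import *
T=grab('top');S=grab('scene','s2');g=grab('wrist','w5')
b=cv2.resize(S['color'][130:310,250:530,::-1],None,fx=2.5,fy=2.5,interpolation=3); cv2.imwrite('pics/c7.png',b)
E
```

```text
t 40.08 pos [551.  110.2 154.6] psi 63.47 | shift cm now-axes [ 0.55  0.22 11.65], turn -0.0, shift after turn [0.26 0.26 11.66] F [ 0.4 -0.9  0.4] w 59.3 q1 11 q6 38
```

View pics/c7.png

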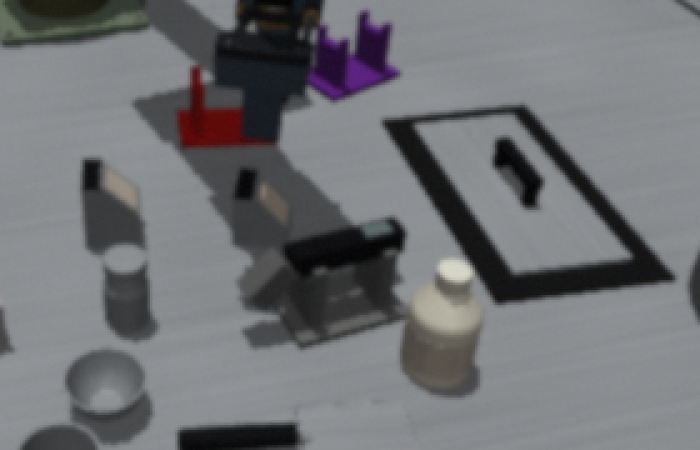

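The cover lies square on the mat and the wand is back in its cradle. Next is the short can.

```bash

python3 -m jog '[[[0.4,0.3,2],0,0.65],[[0.1,0,2],0,0.65],[[0,0,1.5],0,0.65],[[0,0,0],0,0.65]]' >/dev/null
python3 to.py 554.5 111.4 38 63.5
```

```text
t 40.73 pos [561.2 113.3 103.5] psi 63.47 | shift cm now-axes [-0.36 -0.6   6.55], turn -0.0, shift after turn [-0.47 -0.51 6.55] F [-0.4 -0.  -0.2] w 59.3 q1 11 q6 38
```

```bash

python3 -m jog '[[[-0.5,-0.6,0.5],0,0.65],[[0,0,0],0,0.65],[[0,-0.1,1],0,0.65],[[0,-0.1,1],0,0.65],[[0,0,0],0,0.65]]' >/dev/null
python3 to.py 554.5 111.4 38 63.5
```

```text
t 41.35 pos [552.2 112.   78.7] psi 63.47 | shift cm now-axes [0.11 0.16 4.07], turn -0.0, shift after turn [0.05 0.23 4.07] F [-0.5 -0.4 -0.5] w 59.2 q1 11 q6 39
```

```bash

python3 -m jog '[[[0.1,0.2,0],0,0.65],[[0,0,1],0,0.65],[[0,0,1],0,0.65],[[0,0,0],0,0.65]]' >/dev/null
python3 to.py 554.5 111.4 38 63.5
```

```text
t 41.85 pos [555.1 111.5  57.1] psi 63.47 | shift cm now-axes [-0.01 -0.07  1.91], turn -0.0, shift after turn [-0.04 -0.04 1.91] F [ 0.1 -0.3  0.3] w 59.5 q1 11 q6 39
```

```bash

python3 -m jog '[[[0,0,1],0,0.65],[[0,-0.1,0.8],0,0.65],[[0,0,0],0,0.65],[[0,0,0],0,0],[[0,0,0],0,0],[[0,0,0],0,0]]' 25
python3 to.py 554.5 111.4 38 63.5
```

```text
time_s: 42.6
ee_pos: [554.6, 111.6, 37.9]
ee_rot: [179.1, 0.9, 63.5]
force: [-0.3, 0.2, -1.9]
gripper_width: 43.9
t 42.60 pos [554.6 111.6  37.9] psi 63.47 | shift cm now-axes [-0.02  0.   -0.01], turn -0.0, shift after turn [-0.02 0.00 -0.01] F [-0.3  0.2 -1.9] w 43.9 q1 11 q6 39
```

```bash

python3 -m jog '[[[0,0,-1],0,0],[[0,0,-2],0,0],[[0,0,-3],0,0],[[0,0,-3],0,0],[[0,0,-3],0,0],[[0,0,0],10,0],[[0,0,0],10,0],[[0,0,0],10,0],[[0,0,0],10,0],[[0,0,0],10,0]]' 30 >/dev/null
python3 -m jog '[[[0,0,0],4.8,0],[[0,0,0],0,0]]' 30
python3 to.py 564.4 -250.5 48 8.7
```

```text
time_s: 44.1
ee_pos: [551.0, 114.5, 168.0]
ee_rot: [178.8, -0.4, 6.9]
force: [0.3, 0.7, -1.9]
gripper_width: 44.2
t 44.10 pos [551.  114.5 168. ] psi 6.89 | shift cm now-axes [-3.13 36.14 12.72], turn -1.8, shift after turn [-4.20 36.28 12.00] F [ 0.3  0.7 -1.9] w 44.2 q1 11 q6 95
```

```bash

python3 -m jog '[[[-0.3,2,0],-1.8,0],[[-0.4,4.3,0],0,0],[[-0.5,5,0],0,0],[[-0.5,5,0],0,0],[[-0.5,5,0],0,0],[[-0.5,5,0],0,0],[[-0.5,5,0],0,0],[[-0.5,3.5,0],0,0],[[-0.2,1.5,0],0,0],[[0,0,0],0,0]]' 30
python3 to.py 564.4 -250.5 48 8.7
python3 - <<'E'
from h import *
g=grab('wrist','w6')
E
```

```text
time_s: 45.35
ee_pos: [570.2, -259.4, 177.8]
ee_rot: [178.9, -0.5, 9.8]
force: [-0.1, 0.6, -1.4]
gripper_width: 44.0
t 45.35 pos [ 570.2 -259.4  177.8] psi 9.80 | shift cm now-axes [-0.53 -1.23 12.96], turn 1.1, shift after turn [-0.44 -0.97 12.98] F [-0.1  0.6 -1.4] w 44.0 q1 -25 q6 55
```

View pics/w6.png

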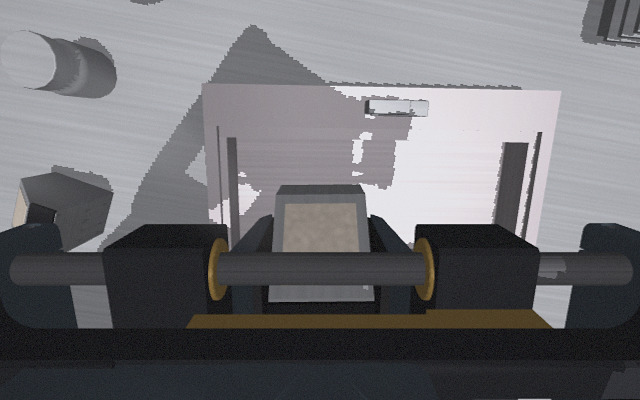

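The wrist view shows the can level in the jaws over the open well, with the far button along the rim. I'll lower it now.

```bash

python3 -m jog '[[[-0.4,-1,2],1,0],[[-0.1,0,2.5],0,0],[[0,0,2],0,0],[[0,0,0],0,0]]' 30 >/dev/null
python3 to.py 564.4 -250.5 48 8.7
```

```text
t 45.90 pos [ 564.5 -243.2  112.1] psi 9.26 | shift cm now-axes [-0.18  0.61  6.42], turn 0.6, shift after turn [-0.12 0.72 6.41] F [ 0.2 -0.5 -2.6] w 44.2 q1 -24 q6 57
```

```bash

python3 -m jog '[[[-0.2,0.6,1.5],0.5,0],[[0,0.1,1],0,0],[[-0.1,0,1],0,0],[[0,0,0],0,0]]' 30 >/dev/null
python3 to.py 564.4 -250.5 48 8.7
python3 -m jog '[[[0,0,1],0,0],[[0,0,1],0,0],[[0,0,0],0,0]]' 30 
python3 to.py 564.4 -250.5 46 8.7
```

```text
t 46.40 pos [ 564.2 -250.6   76.8] psi 8.84 | shift cm now-axes [-0.01 -0.06  2.88], turn 0.1, shift after turn [0.02 -0.01 2.88] F [ 0.2 -0.1 -2.2] w 43.7 q1 -25 q6 57
time_s: 46.78
ee_pos: [564.8, -251.2, 55.8]
ee_rot: [179.0, -0.7, 8.8]
force: [-0.1, 1.0, -2.5]
gripper_width: 44.0
t 46.77 pos [ 564.8 -251.2   55.8] psi 8.82 | shift cm now-axes [-0.04 -0.1   0.98], turn 0.1, shift after turn [-0.03 -0.08 0.98] F [-0.1  1.  -2.5] w 44.0 q1 -25 q6 57
```

```bash

python3 -m jog '[[[0,-0.1,0.5],0,0],[[0,0,0.3],0,0],[[0,0,0],0,0]]' 30 
python3 -m jog '[[[0,0,0.1],0,0],[[0,0,0],0,0]]' 30 
python3 to.py 564.4 -250.5 46 8.7
```

```text
time_s: 47.15
ee_pos: [565.1, -250.4, 47.5]
ee_rot: [179.0, -0.7, 8.8]
force: [-0.0, 0.3, -2.1]
gripper_width: 44.3
time_s: 47.4
ee_pos: [565.4, -250.5, 46.8]
ee_rot: [178.9, -0.8, 8.8]
force: [1.2, -0.7, -2.2]
gripper_width: 44.1
t 47.40 pos [ 565.4 -250.5   46.8] psi 8.83 | shift cm now-axes [-0.1  -0.02  0.08], turn 0.1, shift after turn [-0.10 -0.02 0.08] F [ 1.2 -0.7 -2.2] w 44.1 q1 -25 q6 57
```

```bash

python3 -m jog '[[[0,0,0.1],0,0],[[0,0,0],0,0.65],[[0,0,0],0,0.65],[[0,0,0],0,0.65],[[0,0,-1],0,0.65],[[0,0,-3],0,0.65],[[0,0,-4],0,0.65],[[0,0,-4],0,0.65],[[0,0,0],0,0.65]]' 30
python3 -m jog '[[[0,0,0],-10,0.65],[[0,0,0],-10,0.65],[[0,0,0],-10,0.65],[[0,0,0],-10,0.65],[[0,0,0],-10,0.65],[[0,0,0],-10,0.65],[[0,0,0],-10,0.65],[[0,0,0],-3,0.65],[[0,0,0],0,0.65]]' 30 >/dev/null
python3 to.py 517.7 -33.9 45 81.8
python3 - <<'E'
from lab import *
T=grab('top');S=grab('scene')
lt=labs(T,(230,150,500,240)); ls=labs(S,(120,160,380,260))
for a in lt:
  for b in ls:
    r=tri(T,a[1],S,b[1])
    if r[1]<8: print(r)
E
```

```text
time_s: 48.52
ee_pos: [564.5, -249.0, 173.4]
ee_rot: [178.8, -1.0, 8.8]
force: [-0.1, 0.8, -0.7]
gripper_width: 59.2
t 49.65 pos [ 560.  -246.9  168. ] psi 84.25 | shift cm now-axes [20.92 -6.48 11.97], turn 2.4, shift after turn [20.48 -7.22 12.30] F [-0.7 -0.4 -0.3] w 59.3 q1 -25 q6 -19
(array([519.20650951, -23.77369362,  58.03902153]), np.float64(1.9035420031542942))
(array([ 576.46966572, -251.70563503,   50.24146306]), np.float64(0.9123255273452255))
```

```bash

python3 -m jog '[[[0,0,0],2.4,0.65],[[4,-1.5,0],0,0.65],[[5,-1.8,0],0,0.65],[[5,-1.8,0],0,0.65],[[5,-1.8,0],0,0.65],[[1.5,-0.3,0],0,0.65],[[0,0,0],0,0.65]]' >/dev/null
python3 to.py 517.7 -33.9 45 81.8
```

```text
t 50.62 pos [518.2 -29.  163.8] psi 81.33 | shift cm now-axes [-0.35 -0.13 11.89], turn -0.5, shift after turn [-0.49 0.02 11.88] F [ 0.3 -0.4 -0.1] w 59.2 q1 -4 q6 5
```

```bash

python3 -m jog '[[[-0.4,-0.1,2],-0.5,0.65],[[0,0,2],0,0.65],[[0,0,1],0,0.65],[[0,0,0],0,0.65]]' >/dev/null
python3 to.py 517.7 -33.9 45 81.8
```

```text
t 51.12 pos [519.8 -38.5 113.2] psi 81.57 | shift cm now-axes [ 0.52 -0.39  6.81], turn -0.2, shift after turn [0.43 -0.27 6.82] F [-0.4  0.1  0.5] w 59.3 q1 -5 q6 4
```

```bash

python3 -m jog '[[[0.5,-0.4,0],0,0.65],[[0,0,0],0,0.65],[[0,0,1],0,0.65],[[0,0,0],0,0.65]]' >/dev/null
python3 to.py 517.7 -33.9 45 81.8
```

```text
t 51.62 pos [517.7 -33.3 104.1] psi 81.53 | shift cm now-axes [ 0.03 -0.11  5.91], turn -0.3, shift after turn [-0.06 0.01 5.91] F [-0.   1.2  0.8] w 59.6 q1 -4 q6 5
```

```bash

python3 -m jog '[[[0,-0.1,1],0,0.65],[[0,-0.1,1],0,0.65],[[0,0,1],0,0.65],[[0,0,0],0,0.65]]' >/dev/null
python3 to.py 517.7 -33.9 45 81.8
```

```text
t 52.12 pos [515.7 -33.5  71.4] psi 81.54 | shift cm now-axes [0.02 0.15 2.64], turn -0.3, shift after turn [-0.01 0.20 2.64] F [ 0.3 -0.1 -0.2] w 59.2 q1 -4 q6 5
```

```bash

python3 -m jog '[[[0,0.2,0.9],0,0.65],[[0,0,0.9],0,0.65],[[0,0,0.7],0,0.65],[[0,0,0],0,0.65],[[0,0,0],0,0],[[0,0,0],0,0],[[0,0,0],0,0]]' 25
python3 to.py 517.7 -33.9 45 81.8
```

```text
time_s: 53.0
ee_pos: [518.6, -34.2, 44.9]
ee_rot: [178.9, 0.8, 81.5]
force: [0.9, 0.1, -3.4]
gripper_width: 44.8
t 53.00 pos [518.6 -34.2  44.9] psi 81.54 | shift cm now-axes [ 0.02 -0.1  -0.02], turn -0.3, shift after turn [0.02 -0.10 -0.01] F [ 0.9  0.1 -3.4] w 44.8 q1 -5 q6 5
```

```bash

python3 -m jog '[[[0,0,0],0,0],[[0,0,-1],0,0],[[0,0,-2],0,0],[[0,0,-3],0,0],[[0,0,-3],0,0],[[0,0,-3],0,0],[[0,0,0],9,0],[[0,0,0],9,0],[[0,0,0],9,0],[[0,0,0],9,0]]' 30 >/dev/null
python3 -m jog '[[[0,0,0],9,0],[[0,0,0],9,0],[[0,0,0],9,0],[[0,0,0],9,0],[[0,0,0],0,0]]' 30
python3 to.py 582.6 -369.1 55 8.7
```

```text
time_s: 54.88
ee_pos: [513.0, -32.4, 174.6]
ee_rot: [178.9, -0.9, 7.3]
force: [0.0, -0.3, -3.2]
gripper_width: 44.2
t 54.88 pos [513.  -32.4 174.6] psi 7.29 | shift cm now-axes [ 2.45 34.04 12.66], turn -1.4, shift after turn [1.78 34.34 11.96] F [ 0.  -0.3 -3.2] w 44.2 q1 -4 q6 79
```

```bash

python3 -m jog '[[[0,2,0],-1.4,0],[[0.2,4.3,0],0,0],[[0.2,5,0],0,0],[[0.2,5,0],0,0],[[0.2,5,0],0,0],[[0.2,5,0],0,0],[[0.2,4,0],0,0],[[0.2,2.5,0],0,0],[[0,0,0],0,0]]' 30 >/dev/null
python3 to.py 582.6 -369.1 55 8.7
```

```text
t 56.00 pos [ 580.5 -363.1  182. ] psi 10.38 | shift cm now-axes [-0.07  0.39 12.71], turn 1.7, shift after turn [0.12 0.63 12.70] F [ 0.3  1.4 -3.5] w 43.8 q1 -33 q6 47
```

```bash

python3 -m jog '[[[0.1,0.5,2],1.7,0],[[0,0,2],0,0],[[0,0,1.5],0,0],[[0,0,0],0,0]]' 30 >/dev/null
python3 to.py 582.6 -369.1 55 8.7
```

```text
t 56.50 pos [ 581.8 -365.   121.9] psi 8.81 | shift cm now-axes [-0.05  0.32  6.7 ], turn 0.1, shift after turn [0.01 0.41 6.69] F [-0.7  0.5 -1.8] w 44.0 q1 -33 q6 48
```

```bash

python3 -m jog '[[[0,0.3,1],0,0],[[0,0,1],0,0],[[0,0,1],0,0],[[0,0,1],0,0],[[0,0,1],0,0],[[0,0,0],0,0]]' 30 >/dev/null
python3 to.py 582.6 -369.1 53 8.7
```

```text
t 57.25 pos [ 583.6 -368.8   69.4] psi 8.84 | shift cm now-axes [-0.12 -0.01  1.64], turn 0.1, shift after turn [-0.11 0.02 1.64] F [-0.9  0.2 -2.4] w 43.8 q1 -33 q6 48
```

```bash

python3 -m jog '[[[-0.1,0,0.8],0,0],[[0,0,0.5],0,0],[[0,0,0],0,0]]' 30
python3 -m jog '[[[0,0,0.2],0,0],[[0,0,0],0,0]]' 30 
python3 to.py 582.6 -369.1 53 8.7
```

```text
time_s: 57.62
ee_pos: [583.1, -369.4, 56.0]
ee_rot: [179.1, -0.7, 8.8]
force: [-0.7, 0.4, -3.3]
gripper_width: 44.4
time_s: 57.88
ee_pos: [583.4, -369.6, 54.4]
ee_rot: [179.0, -0.7, 8.8]
force: [-0.3, -0.2, -3.1]
gripper_width: 44.1
t 57.88 pos [ 583.4 -369.6   54.4] psi 8.84 | shift cm now-axes [-0.08 -0.06  0.13], turn 0.1, shift after turn [-0.08 -0.06 0.14] F [-0.3 -0.2 -3.1] w 44.1 q1 -33 q6 48
```

Lower it about 1 mm more, release, retreat, and check.

```bash

python3 -m jog '[[[0,0,0.15],0,0],[[0,0,0],0,0.65],[[0,0,0],0,0.65],[[0,0,0],0,0.65],[[0,0,-1],0,0.65],[[0,0,-3],0,0.65],[[0,0,-4],0,0.65],[[0,0,-4],0,0.65],[[0,0,-3],0,0.65],[[-5,0,0],0,0.65]]' 30
python3 -m jog '[[[-5,0,0],0,0.65],[[-5,0,0],0,0.65],[[-5,0,0],0,0.65],[[0,0,0],0,0.65],[[0,0,0],0,0.65]]' 
python3 - <<'E'
from lab import *
T=grab('top','t9');S=grab('scene','s9')
lt=labs(T,(380,120,530,240)); ls=labs(S,(100,160,380,280))
for a in lt:
  for b in ls:
    r=tri(T,a[1],S,b[1])
    if r[1]<8: print(r)
cv2.imwrite('pics/c9.png',np.vstack([cv2.resize(T['color'][70:280,130:530,::-1],(700,368),interpolation=3),cv2.resize(S['color'][160:310,100:550,::-1],(700,232),interpolation=3)]))
E
```

```text
time_s: 59.12
ee_pos: [534.7, -375.7, 212.5]
ee_rot: [178.7, -1.2, 9.0]
force: [-1.2, 0.9, -0.4]
gripper_width: 59.4
time_s: 59.75
ee_pos: [381.1, -400.5, 214.6]
ee_rot: [178.3, -1.4, 8.9]
force: [0.6, -0.4, 0.5]
gripper_width: 59.4
(array([ 576.57152024, -249.91552492,   49.65943604]), np.float64(1.7415944401877421))
(array([ 594.09091375, -369.05192155,   65.54602616]), np.float64(1.885530786279069))
```

View pics/c9.png

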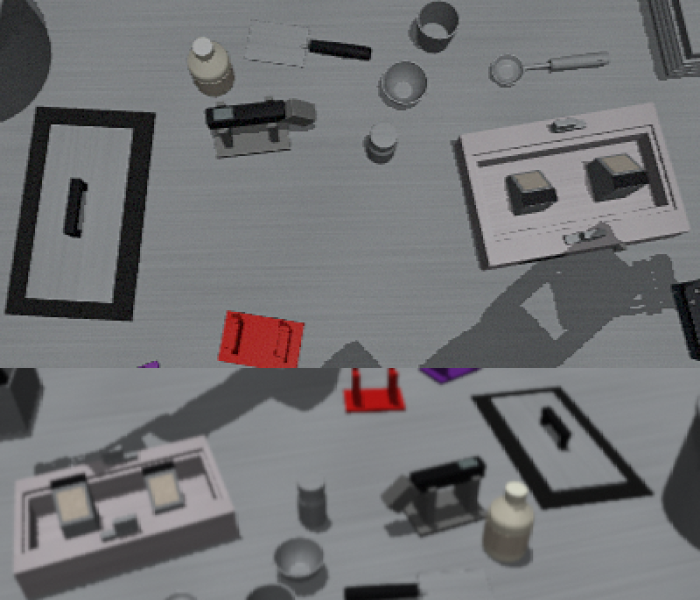

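```bash
python3 -c "
from workcell import job_done; print(job_done())"
```

```text
the job is handed in; nothing more can be done
None
```

The job was completed and handed in at about 60 s of the 200 s; the hand-in returned no verdict.

- **Cover:** I turned both buttons to their stops. The far one started about 14° off its zero position. The cover lies square and centred on the drying mat.
- **Readings:** Only the middle and short canisters were on the table. I read the middle one first, then the short one. Each was held still for over 2 s, with the lens 75–76 mm away, about 1 mm off the label's middle and under 1° off square, by my estimate from the measured arm pose. The short canister was knocked about 5 cm aside partway through, so I measured it again before reading and gripping it.
- **Put back and stored:** The thermometer is back in its cradle. Both canisters stand upright on the well's floor: their labels triangulate to about 50 and 66 mm high, as expected.

In the last top and scene pictures, both buttons lie along the rims and the bowl, shaker and oil bottle look untouched. The gripper is clear of everything, and no check failed or disagreed. The tool drifted up to about 2° off vertical during moves; I allowed for this when aiming.

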